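# Refill the sprung spacer magazine

### The job

Refill the spacer magazine with every white ceramic spacer lying on the table: turn the red swing tab aside, lift the blue dust cover out of its frame and lay it on the table, then press the orange sprung follower back with each spacer in turn and slip the spacer down into the channel, so that all lie flat on the bed in one row between the stop and the follower. When all are in, put the cover back flush in its frame and turn the tab back straight across the cover's end. Leave the spanner, the hub nut and the brass bushing where they are.

Things in the scene. Friction and masses are not known exactly. Their poses are not given: they have to be found in the camera images.
- magazine: Grey feed magazine fixed to the table, 106 mm (x) by 400 (y) by 96 high; origin at the centre of its underside, y along the channel from stop to tail. Channel bed 12 mm above the table, between guide rails (inner faces x = +-33 mm, 8 thick, tops 28 mm above the table). A post 106 mm wide, 96 high at each end, |y| = 164 to 200 mm. Between the posts the long sides are open above the rails.
- stop (a point): Top edge of the pick stop's face, at its middle (magazine x 0, y -136, z 52 mm): a low steel block, 28 mm thick, reaching from here to the -y post. The row of spacers rests against this face, which looks to the magazine's +y.
- frame (a point): Middle of the cover's frame, at the height of its ledges (magazine x 0, y 0, z 88 mm). The ledges are on the tops of the posts, |y| = 164 to 178 mm, bounded by rims 8 mm high at |y| = 178 and |x| = 45 mm. The cover rests on both ledges with 3 mm play all round.
- follower (a joint): Orange sprung follower in the channel, sliding along the magazine's +y; m. 0 = at rest, push face 45 mm from the stop (too little for a 60 mm spacer); 0.210 = against the tail. A damped spring pushes it towards the stop with 5 N at 0 and 8 N at 0.2; it closes in under a second when let go. Four spacers in the row hold it at 0.195.
- follower_face (a point): Middle of the top edge of the follower's push face, 84 mm above the table. The flat face looks to the magazine's -y, is 62 mm wide and goes down to the bed; it stands 27 mm higher than spacers lying in the channel, so a spacer held just above the row can press it back. The follower reaches 45 mm behind the face. Axes as the magazine's.
- tab (a joint): Steel swing tab with an upright red wing, on the magazine's +y post; rad. 0 = points along the magazine's -y, straight across the cover's end, holding it down; grows counter-clockwise seen from above; at 1.57 it points to the magazine's +x, clear of the cover (clear from 1.4). Stops at -0.4 and 2.0; stays where left (friction 0.05 N m). Starts within 0.3 of 0.
- tab_pivot (a point): On the tab's vertical pivot axis, at the underside of the tab, 97 mm above the table (magazine x 0, y 191 mm).
- tab_wing (a point): Centre of the tab's red wing, 26 mm out from the pivot axis. The wing is upright, 36 mm long along the tab, 10 thick, from 103 to 130 mm above the table; the steel tab under it is 16 mm wide, 6 thick and reaches 45 mm from the pivot, 3 mm above the cover.
- cover_grip (a point): Centre of the black handle bar of the blue dust cover. The bar lies along the cover's y, 14 mm wide, 110 long, 12 high, its centre 32 mm above the cover's underside, 20 mm free under it between two feet at y = +-40 mm. With the cover in its frame this point is at magazine x 0, y 0, z 120 mm.
- cover: The blue dust cover, 350 mm along its y, 84 along x, 6 thick, 0.35 kg, the same either way round; origin at the centre of its underside.
- spacer1_mid (a point): Centre (half-way up) of a white ceramic bearing spacer: a ring 60 mm across, bore 32 mm, 45 mm high, 0.3 kg, lying flat on the table with its axis upright. Two to four of the spacers 1 to 4 are there; None for those that are absent.
- spacer2_mid (a point): Centre (half-way up) of a white ceramic bearing spacer: a ring 60 mm across, bore 32 mm, 45 mm high, 0.3 kg, lying flat on the table with its axis upright. Two to four of the spacers 1 to 4 are there; None for those that are absent.
- spacer3_mid (a point): Centre (half-way up) of a white ceramic bearing spacer: a ring 60 mm across, bore 32 mm, 45 mm high, 0.3 kg, lying flat on the table with its axis upright. Two to four of the spacers 1 to 4 are there; None for those that are absent.
- spacer4_mid (a point): Centre (half-way up) of a white ceramic bearing spacer: a ring 60 mm across, bore 32 mm, 45 mm high, 0.3 kg, lying flat on the table with its axis upright. Two to four of the spacers 1 to 4 are there; None for those that are absent.
- spacer1: The same spacer; origin at the centre of its underside.
- spacer2: The same spacer; origin at the centre of its underside.
- spacer3: The same spacer; origin at the centre of its underside.
- spacer4: The same spacer; origin at the centre of its underside.
- spanner: Rusted steel spanner, 200 mm long, lying on the table along its own x; to be left alone. Origin at its middle, on the underside.
- hub_nut: Grey cast hub nut, 72 mm flange, 42 mm high; to be left alone. Origin at the centre of its underside.
- bushing: Worn brass bolt bushing, 48 mm across, 60 mm high, standing upright; to be left alone. Origin at the centre of its underside.
Mind the look-alikes: they are no part of the job. Leave any pink or purple look-alike of the spacer2 alone.

How it is judged:
By the outcome, as a careful person would: the job done as asked, in the order asked, and still so for the second after the job is handed in, with the robot touching nothing.
Of spacer1, spacer2, spacer3, spacer4 only 2 to 4 are there at a start; the rules pass over those that are not, and their reading is None.
At some moment in a run one of spacer1, spacer2, spacer3, spacer4, cover may be knocked a few centimetres aside while the robot is not near it.
Once in a run the grip may slacken for a moment while it holds something.
It also fails if it takes over 210 s, if anything falls off the work surface, if the arm or the gripper's body presses on something with over 40 N, if the wrist force passes 120 N, or if a joint passes its speed limit or range.

### The arm

A 6-joint arm with a two-finger parallel gripper is mounted at the origin on the work surface. World frame = base frame: x ahead of the robot, y to its left, z up, the work surface at z = 0. Lengths are in m, angles in rad, forces in N, time in s.
With the tool pointing down it reaches from about 0.35 to 0.975 m from the base axis. Payload 17.4 kg.
Tool frame: the origin (TCP) lies on the centre line of the jaws, within the pads' length; the fingertips stand 14 mm ahead of it and the grasp point (between the pads) lies 5 mm behind it; z points along the fingers, y is the direction in which the jaws open and shut (so a half turn about z gives the same grasp; the last joint's range is limited). The gripper opens to 85 mm and grips with 20 to 120 N. Pads are 22 mm wide; open, the fingers measure 114 mm over their backs; the gripper's body (76 mm by 85 mm) begins 54 mm behind the grasp point. The pads swing forward as they close: fully open they stand 13 mm farther back than shut.
Start: joints at [-1.291, 0.116, 1.442, -0, 1.584, -0.038], TCP at [0.211, -0.641, 0.245] pointing down, gripper open.
Joint ranges: [-2.83, 2.83], [-0.83, 2.19], [0.07, 2.5], [-1.14, 4.28], [0.01, 3], [-2.97, 2.97]. Speed limits (rad/s): [1.89, 1.89, 2.22, 3.14, 3.14, 3.14].

### API

Orientations are given as a unit quaternion [w, x, y, z].
In Python, from plant import * gives the robot as it stands.
- The arm moves only by the tool play_rows, never from a script. Its arguments are lists of equal length, an entry for each row: "delta_pos": the shift along the tool's x, y, z in m, a list of three; "rotation": the turn, a rotation vector about the tool's x, y, z in degrees, a list of three. In form: {"delta_pos": [[tx, ty, tz], ...], "rotation": [[ax, ay, az], ...]}. A call has 1 to 20 rows; each row is the pose to reach, as a shift and turn from the pose measured when the call began, along the tool's axes at that moment; what a row does not reach only later rows make up. A row lasts 1/10 s, in which the tool goes at most 50 mm and 8.59 degrees, less where a joint would pass 70% of its speed; a pose out of reach is approached as far as the arm can. A call with a gripper value outside its range is refused whole. "jaw" is the finger opening in m, from 0 to 0.0854, set as the call begins (left out, the last holds). The fingers move at their own pace and stop on an object; the grip force is fixed at half the most. Time passes only in rows, so rows that repeat a pose let the fingers close. It gives the time, the measured TCP pose, the force and the opening at its end, in the units of the state.
- get_obs(): the state, without advancing time (a new reading comes with each control period).
- snapshot(name): name is "scene" or "top"; returns (picture, depth): 480x640x3 uint8, blue, green, red; 480x640 float32, m along the optical axis (not along the pixel's ray), 0 where there is no reading.
- camera_model(name): a dict with "fx", "fy", "cx", "cy" (pixels), "world_from_camera" (4x4, takes a point from camera to world coordinates). Camera axes: x right, y up, looking along -z (the intrinsics and any distortion apply to the point x, -y, -z); pixel columns grow to the right and rows downward; lengths in m; the calibration is good to about 2 mm. A picture is of the moment at which its call begins. camera_model takes no time and is no camera call.
- sign_off(): hands the job in, once; it reports no verdict.
The state is a dict: "clock": time; "q": joint angles; "qd": joint speeds; "tau": joint torques, N m; "tcp_pos": TCP position; "ee_rot": TCP orientation; "ft_force": force on the tool from outside, world axes, zero at the start; "torque": the same for the moment, N m; "opening": finger opening in m.
Only numpy, scipy, OpenCV 4.12 (cv2) and the standard library are available. Lean on these libraries where they do the work, as an engineer would, in place of code of your own. Each camera call takes 0.05 s, during which the arm holds its last target.

## Working session

There is one attempt and no reset: what is moved stays moved. The work goes in short steps, Python scripts to look and compute and a tool call to move; the robot and the scene stay as the last step left them, time stands still between calls to the robot, and variables do not carry over. Pictures are saved under pics/ and viewed, and the job is handed in when it is done.

Besides the shell and the picture viewer there is one more tool, called after ">>>" as name(argument=value, ...) on one line, values as JSON. play_rows: Moves the arm, as the interface text tells. Its arguments: {"type":"object","properties":{"delta_pos":{"type":"array"},"rotation":{"type":"array"},"jaw":{"type":"number"}},"required":["delta_pos","rotation"]}

```bash
ls; mkdir -p pics; python3 - <<'E'
from plant import *
import cv2,numpy as np
o=get_obs(); print(o)
for n in("scene","top"):
    p,d=snapshot(n); cv2.imwrite(f"pics/{n}0.png",p); np.save(f"pics/{n}0.npy",d)
    c=camera_model(n); print(n,c)
E
```

```text
pics
{'clock': 0.0, 'q': array([-1.29079798e+00,  1.16534535e-01,  1.44224870e+00,  3.56963245e-07,
        1.58402419e+00, -3.77953319e-02]), 'qd': array([-0.00170847,  0.00088392,  0.00050025, -0.0003873 , -0.00114884,
        0.00029941]), 'tau': array([ 6.74047606e-04, -7.31986070e+01, -6.32477689e+01, -1.58784235e-05,
        6.12853633e-03,  2.40595443e-05]), 'tcp_pos': array([ 0.21086581, -0.641039  ,  0.24453972]), 'ee_rot': array([-6.02955570e-04,  9.87402254e-01,  1.58229013e-01, -7.31981051e-05]), 'ft_force': array([-1.31967448, -0.03542187,  0.87256353]), 'torque': array([-0.02153742, -0.00400887,  0.018933  ]), 'opening': 0.08534708497130145}
scene {'fx': 446.9352588774294, 'fy': 446.9352588774294, 'cx': 322.62065438039997, 'cy': 239.7628129807665, 'world_from_camera': array([[-0.06319435, -0.8461946 ,  0.52911358,  1.26353928],
       [ 0.99789676, -0.06124757,  0.02123187, -0.04730833],
       [ 0.01444063,  0.52934246,  0.84828535,  1.14456778],
       [ 0.        ,  0.        ,  0.        ,  1.        ]])}
top {'fx': 460.8317651228849, 'fy': 460.8317651228849, 'cx': 324.5274041246936, 'cy': 239.23756136921867, 'world_from_camera': array([[ 0.01753037,  0.99720357, -0.07264798,  0.51029554],
       [-0.99981436,  0.01806454,  0.00670231, -0.06513578],
       [ 0.00799592,  0.072517  ,  0.99733512,  1.44796306],
       [ 0.        ,  0.        ,  0.        ,  1.        ]])}
```

View pics/scene0.png

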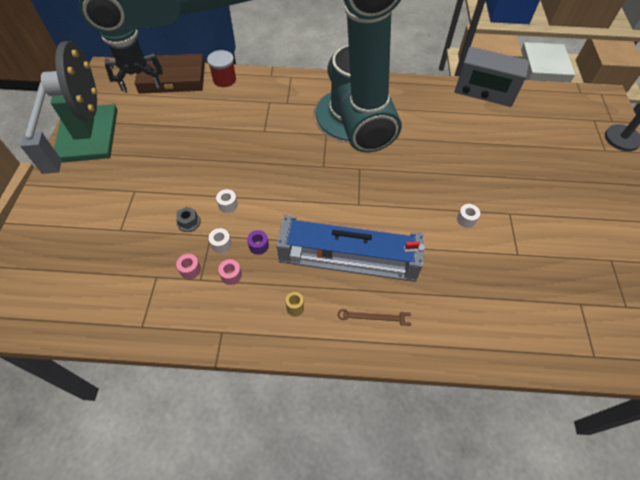

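View pics/top0.png

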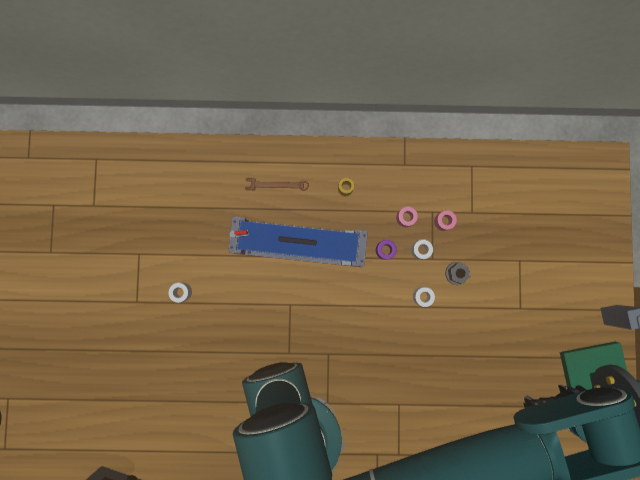

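```bash
cat > h.py <<'E'
from plant import *
import cv2,numpy as np
from scipy.spatial.transform import Rotation as R
def ray(n,u,v,z,c=None):
    c=c or camera_model(n); T=c["world_from_camera"]
    d=T[:3,:3]@np.array([(u-c["cx"])/c["fx"],-(v-c["cy"])/c["fy"],-1.]); o=T[:3,3]
    return o+d*(z-o[2])/d[2]
def px(n,P):
    c=camera_model(n);T=c["world_from_camera"];q=T[:3,:3].T@(np.asarray(P)-T[:3,3])
    return c["cx"]+c["fx"]*q[0]/-q[2],c["cy"]-c["fy"]*q[1]/-q[2]
def cloud(n,d):
    c=camera_model(n);T=c["world_from_camera"]
    v,u=np.mgrid[:480,:640]
    P=np.stack([(u-c["cx"])/c["fx"]*d,-(v-c["cy"])/c["fy"]*d,-d],-1)
    return P@T[:3,:3].T+T[:3,3]
def blobs(mask,mn=15):
    k,l,s,ce=cv2.connectedComponentsWithStats(mask.astype(np.uint8))
    return [(i,s[i],ce[i]) for i in range(1,k) if s[i][4]>=mn],l
def tool(o=None):
    o=o or get_obs(); w,x,y,z=o["ee_rot"]; return np.array(o["tcp_pos"]),R.from_quat([x,y,z,w])
def go(P,yaw=None,tilt=None):
    """delta in tool axes to world point P, with jaws(tool y) along world direction angle yaw (deg) tool down"""
    p,r=tool(); print("dpos",np.round(r.inv().apply(np.asarray(P)-p),4))
    if yaw is not None:
        best=None
        for k in(0,180):
            a=np.radians(yaw+k); yv=np.array([np.cos(a),np.sin(a),0]); zv=np.array([0,0,-1.]); xv=np.cross(yv,zv)
            t=R.from_matrix(np.c_[xv,yv,zv]); rv=(r.inv()*t).as_rotvec(degrees=True)
            print("  rot",np.round(rv,2))
def st():
    o=get_obs();p,r=tool(o);m=r.as_matrix()
    print("t%.2f"%o["clock"],"p",np.round(p,4),"jaw yaw %.2f"%np.degrees(np.arctan2(m[1,1],m[0,1])),"z",np.round(m[:,2],3),"F",np.round(o["ft_force"],1),"open %.4f"%o["opening"],"q",np.round(o["q"],2))
E
python3 - <<'E'
from h import *
st()
for n in("scene","top"):
    p=cv2.imread(f"pics/{n}0.png");d=np.load(f"pics/{n}0.npy");C=cloud(n,d)
    hsv=cv2.cvtColor(p,cv2.COLOR_BGR2HSV);H,S,V=cv2.split(hsv)
    print(n,"depth ok",(d>0).mean())
    w=(S<40)&(V>190)
    ok=(C[...,2]>-.02)&(C[...,2]<.2)
    B,l=blobs(w&ok,20)
    for i,s,c in B: print("white",s,np.round(c,1),np.round(np.median(C[l==i],0),4), "ray45",np.round(ray(n,*c,.045),4))
    B,l=blobs((H>105)&(H<125)&(S>120)&(V>60)&ok,50)
    for i,s,c in B:
        print("blue",s,np.round(c,1),np.round(np.median(C[l==i],0),4))
        pts=C[l==i]; q=np.argwhere(l==i)[:,::-1].astype(np.float32); print(cv2.minAreaRect(q)); 
    B,l=blobs(((H<6)|(H>174))&(S>170)&(V>90)&ok,5)
    for i,s,c in B: print("red",s,np.round(c,1),np.round(np.median(C[l==i],0),4),np.round(ray(n,*c,.13),4))
E
```

```text
t0.10 p [ 0.2108 -0.6411  0.2446] jaw yaw -71.79 z [-0.     0.001 -1.   ] F [-0.2 -0.  -0.4] open 0.0852 q [-1.29  0.12  1.44 -0.    1.58 -0.04]
scene depth ok 0.9959342447916667
white [216 190  20  15 166] [225.3 196.9] [ 0.4453 -0.383   0.047 ] ray45 [ 0.4443 -0.3831  0.045 ]
white [461 204  19  16 168] [469.9 211.6] [0.4461 0.3641 0.0463] ray45 [0.445  0.3649 0.045 ]
white [209 229  20  17 193] [218.4 236.8] [ 0.5907 -0.3766  0.0472] ray45 [ 0.5893 -0.3771  0.045 ]
white [292 248   8   8  27] [296.5 252.1] [ 0.6331 -0.1438  0.0537] ray45 [ 0.6244 -0.1465  0.045 ]
white [302 256 103  16 150] [354.  263.5] [0.6412 0.0193 0.0295] ray45 [0.6499 0.018  0.045 ]
blue [ 287  220  128   42 2847] [349.5 241. ] [6.09e-01 2.00e-04 9.58e-02]
((351.32952880859375, 240.6115264892578), (127.40813446044922, 25.843080520629883), 7.657710075378418)
red [406 242  13   6  66] [412.2 244.5] [0.6265 0.1669 0.129 ] [0.6284 0.1666 0.13  ]
top depth ok 0.9958821614583333
white [414 240  19  18 146] [422.8 248.6] [ 0.5888 -0.3757  0.0454] ray45 [ 0.5893 -0.3752  0.045 ]
white [169 284  19  17 140] [177.6 292.1] [0.4447 0.3669 0.0459] ray45 [0.4445 0.3663 0.045 ]
white [416 288  18  18 149] [424.5 296.4] [ 0.445  -0.3795  0.0456] ray45 [ 0.4442 -0.3806  0.045 ]
blue [ 238  221  120   40 2970] [298.7 241.1] [6.008e-01 3.000e-04 9.450e-02]
((297.5687561035156, 241.02523803710938), (118.25177001953125, 27.911678314208984), 6.115502834320068)
red [235 231  12   4  33] [240.4 232.2] [0.6224 0.1679 0.1308] [0.6221 0.1675 0.13  ]
```

```bash
python3 - <<'E'
import cv2
p=cv2.imread("pics/top0.png");cv2.imwrite("pics/top0c.png",cv2.resize(p[205:275,220:375],None,fx=5,fy=5,interpolation=cv2.INTER_CUBIC))
cv2.imwrite("pics/top0d.png",cv2.resize(p[200:320,370:480],None,fx=5,fy=5,interpolation=cv2.INTER_CUBIC))
p=cv2.imread("pics/scene0.png");cv2.imwrite("pics/scene0c.png",cv2.resize(p[205:285,270:430],None,fx=5,fy=5,interpolation=cv2.INTER_CUBIC))
E
```

```text
(no output)
```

View pics/top0c.png

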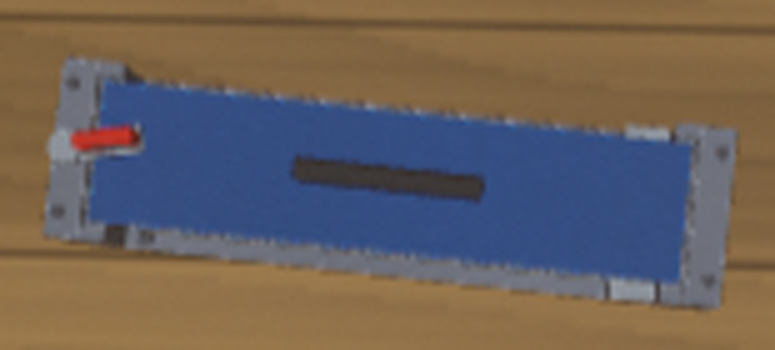

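View pics/scene0c.png

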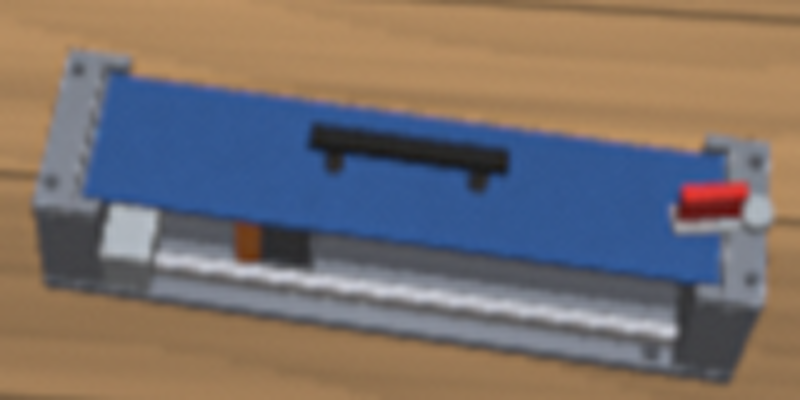

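View pics/top0d.png

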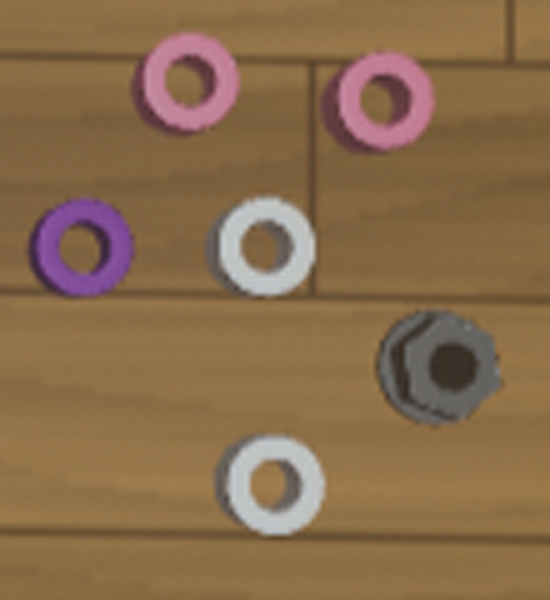

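```bash
cat >> h.py <<'E'
def cover_pose(p,n,z=.094,thr=(105,125)):
    g=cv2.resize(p,None,fx=4,fy=4,interpolation=cv2.INTER_CUBIC)
    H,S,V=cv2.split(cv2.cvtColor(g,cv2.COLOR_BGR2HSV))
    m=((H>thr[0])&(H<thr[1])&(S>110)&(V>60)).astype(np.uint8)
    cs=[c for c in cv2.findContours(m,cv2.RETR_EXTERNAL,cv2.CHAIN_APPROX_NONE)[0] if 30000<cv2.contourArea(c)<70000]
    out=[]
    for c in cs:
        h=cv2.convexHull(c)[:,0].astype(float)
        W=np.array([ray(n,(u+.5)/4-.5,(v+.5)/4-.5,z)[:2] for u,v in h])
        r=cv2.minAreaRect((W*1000).astype(np.float32))
        out.append((r,W))
    return out
E
python3 - <<'E'
from h import *
for n in("scene","top"):
    p=cv2.imread(f"pics/{n}0.png")
    for r,W in cover_pose(p,n): print(n,r)
    g=cv2.resize(p,None,fx=4,fy=4,interpolation=cv2.INTER_CUBIC)
    H,S,V=cv2.split(cv2.cvtColor(g,cv2.COLOR_BGR2HSV))
    for nm,m,z in(("bar",(V<75),.126),("red",((H<6)|(H>174))&(S>170)&(V>90),.130)):
        B,l=blobs(m,100)
        for i,s,c in B:
            c=(c+.5)/4-.5
            if 230<c[0]<430 and 215<c[1]<262:
                q=np.argwhere(l==i)[:,::-1]; W=np.array([ray(n,(u+.5)/4-.5,(v+.5)/4-.5,z)[:2] for u,v in q])
                print(n,nm,s[4],cv2.minAreaRect((W*1000).astype(np.float32)),W.mean(0))
E
```

```text
scene ((603.8868408203125, 4.3771209716796875), (349.49285888671875, 87.7750015258789), 84.87014770507812)
scene ((-266.40020751953125, -642.6002197265625), (317.1728210449219, 376.12286376953125), 23.173368453979492)
scene ((-300.02532958984375, -1116.662841796875), (529.479248046875, 163.45675659179688), 37.45268630981445)Traceback (most recent call last):
  File "<stdin>", line 12, in <module>
  File "h.py", line 5, in ray
    c=c or camera_model(n); T=c["world_from_camera"]
           ~~~~~~~~~~~~^^^
ValueError: time passes only in moves, steps and waits
```

```bash
cat >> h.py <<'E'
import functools
camera_model=functools.lru_cache(None)(camera_model)
E
cat > m.py <<'E'
from h import *
import sys
def meas(n,p):
    for r,W in cover_pose(p,n):
        if r[0][0]>200: print(n,"cover",np.round(r[0],1),np.round(r[1],1),round(r[2],2))
    g=cv2.resize(p,None,fx=4,fy=4,interpolation=cv2.INTER_CUBIC)
    H,S,V=cv2.split(cv2.cvtColor(g,cv2.COLOR_BGR2HSV))
    for nm,m,z in(("bar",(V<75),.126),("red",((H<6)|(H>174))&(S>170)&(V>90),.130)):
        B,l=blobs(m,100)
        for i,s,c in B:
            c=(c+.5)/4-.5
            if 225<c[0]<435 and 215<c[1]<262:
                q=np.argwhere(l==i)[:,::-1]; W=np.array([ray(n,(u+.5)/4-.5,(v+.5)/4-.5,z)[:2] for u,v in q])
                r=cv2.minAreaRect((W*1000).astype(np.float32))
                e=np.linalg.eigh(np.cov(W.T))[1][:,1]
                print(n,nm,s[4],np.round(c,1),np.round(r[0],1),np.round(r[1],1),round(r[2],2),"pca deg %.2f"%np.degrees(np.arctan2(*e[::-1])),np.round(W.mean(0),4))
if __name__=="__main__":
    for n in("scene","top"): meas(n,cv2.imread(f"pics/{n}0.png"))
E
python3 m.py
```

```text
scene cover [603.9   4.4] [349.5  87.8] 84.87
scene bar 3270 [351.5 235. ] [611.7   3.4] [106.7  27.2] 85.36 pca deg 84.95 [0.6074 0.0041]
scene bar 277 [259.4 237.5] [ 633.2 -243.2] [18.9 12. ] 25.79 pca deg -149.13 [ 0.6334 -0.2428]
scene bar 585 [253.5 249.8] [ 672.2 -255.1] [28.8 16.9] 76.67 pca deg 60.94 [ 0.6726 -0.2529]
scene bar 2114 [283.9 253.7] [ 678.4 -169.7] [42.2 34.6] 11.99 pca deg -158.34 [ 0.6788 -0.1717]
scene bar 1120 [326.7 253.8] [670.9 -60.4] [30.8 21.1] 84.93 pca deg 74.98 [ 0.6709 -0.0593]
scene red 1012 [411.9 244.6] [628.6 166.6] [17.3 35.6] 8.29 pca deg 104.37 [0.6286 0.1659]
top cover [602.9   4.8] [349.3  84.3] 84.92
top bar 2639 [297.1 240.2] [602.2   4.3] [109.   13.3] 84.68 pca deg 84.88 [0.6023 0.0048]
top bar 170 [389.8 247.7] [ 586.1 -261.2] [24.4  7.9] 23.95 pca deg -156.57 [ 0.5855 -0.2621]
top bar 176 [377.4 252.8] [ 573.1 -226.6] [37.6  9. ] 18.65 pca deg -159.24 [ 0.5704 -0.2267]
top bar 211 [242.7 251.4] [567.5 160.2] [10.7 10.6] 81.56 pca deg 116.28 [0.5673 0.16  ]
top red 529 [240.5 232.2] [622.3 167.2] [ 9.  35.2] 8.0 pca deg 96.43 [0.6223 0.1673]
```

White spacers: top (178,292), (423,249) and (424,297). Things that could be mistaken for them are the pink rings at (407,216) and (447,220), the purple ring at (386,249) and the hub nut at (457,273). The close crop confirms the three whites. The tab wing is at top (240,232), about 0.2 rad open.

```bash
cat >> h.py <<'E'
C0=np.array([.6027,.0047]); YAW=-5.1
def mag(x,y,z):
    a=np.radians(YAW);return np.array([C0[0]+np.cos(a)*x-np.sin(a)*y,C0[1]+np.sin(a)*x+np.cos(a)*y,z])
E
python3 - <<'E'
from h import *
print(mag(0,.191,.1),mag(0,0,.12))
go([.622,.167,.20],6.4)
E
```

```text
[0.61967881 0.19494384 0.1       ] [0.6027 0.0047 0.12  ]
dpos [ 0.643  -0.6391  0.0453]
  rot [-5.000e-02 -4.000e-02 -7.819e+01]
  rot [-5.0000e-02  6.0000e-02  1.0181e+02]
```

>>> play_rows(delta_pos=[[0.643,-0.639,0.045],[0.643,-0.639,0.045],[0.643,-0.639,0.045],[0.643,-0.639,0.045],[0.643,-0.639,0.045],[0.643,-0.639,0.045],[0.643,-0.639,0.045],[0.643,-0.639,0.045],[0.643,-0.639,0.045],[0.643,-0.639,0.045],[0.643,-0.639,0.045],[0.643,-0.639,0.045],[0.643,-0.639,0.045],[0.643,-0.639,0.045],[0.643,-0.639,0.045],[0.643,-0.639,0.045],[0.643,-0.639,0.045],[0.643,-0.639,0.045],[0.643,-0.639,0.045],[0.643,-0.639,0.045]], rotation=[[0,0,-78.2],[0,0,-78.2],[0,0,-78.2],[0,0,-78.2],[0,0,-78.2],[0,0,-78.2],[0,0,-78.2],[0,0,-78.2],[0,0,-78.2],[0,0,-78.2],[0,0,-78.2],[0,0,-78.2],[0,0,-78.2],[0,0,-78.2],[0,0,-78.2],[0,0,-78.2],[0,0,-78.2],[0,0,-78.2],[0,0,-78.2],[0,0,-78.2]], jaw=0.03)

```text
clock: 2.1
tcp_pos: [0.622, 0.1681, 0.1993]
ee_rot: [-0.001, 0.666, 0.746, -0.0]
ft_force: [-0.7, -1.2, -0.6]
opening: 0.03
```

```bash
python3 - <<'E'
from h import *
st(); go([.622,.167,.126],6.4)
p,d=snapshot("scene");cv2.imwrite("pics/s1.png",p)
p,d=snapshot("top");cv2.imwrite("pics/t1.png",p)
E
```

```text
t2.10 p [0.622  0.1681 0.1993] jaw yaw 6.52 z [-0.002  0.001 -1.   ] F [-0.7 -1.2 -0.6] open 0.0300 q [0.22 0.07 1.57 0.   1.51 0.11]
dpos [-0.0011  0.      0.0733]
  rot [-0.11 -0.04  0.12]
  rot [ 7.0000e-02 -1.7000e-01 -1.7988e+02]
```

View pics/s1.png

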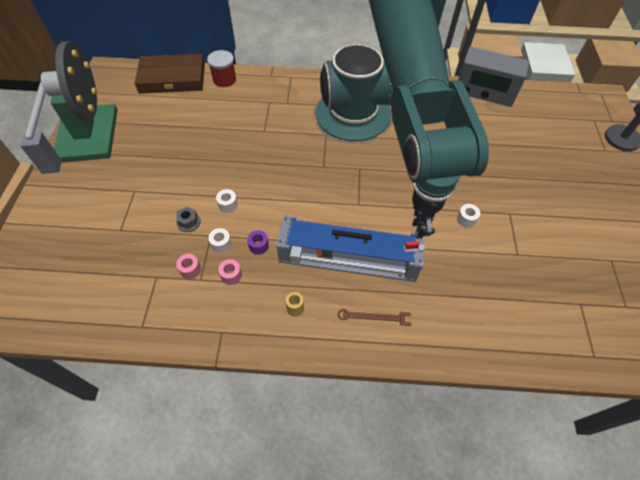

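View pics/t1.png

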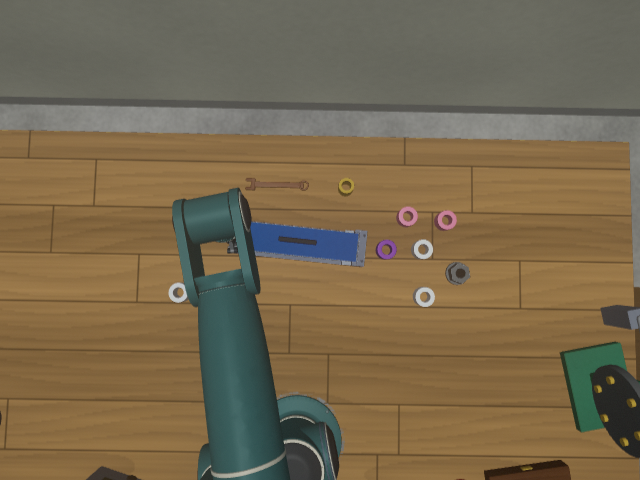

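The views show exactly three whites, at scene (227,201), (219,240) and (469,215). The areas the arm was hiding are empty. The gripper is over the wing, so I descend.

>>> play_rows(delta_pos=[[-0.001,0,0.04],[-0.001,0,0.074],[-0.001,0,0.074],[-0.001,0,0.074],[-0.001,0,0.074]], rotation=[[0,0,0],[0,0,0],[0,0,0],[0,0,0],[0,0,0]])

```text
clock: 2.7
tcp_pos: [0.6225, 0.1648, 0.1289]
ee_rot: [0.0, 0.667, 0.745, 0.001]
ft_force: [0.6, -0.0, 0.4]
opening: 0.0299
```

>>> play_rows(delta_pos=[[0,0,0],[0,0,0],[0,0,0],[0,0,0],[0,0,0],[0,0,0]], rotation=[[0,0,0],[0,0,0],[0,0,0],[0,0,0],[0,0,0],[0,0,0]], jaw=0.013)

```text
clock: 3.3
tcp_pos: [0.6224, 0.1648, 0.1288]
ee_rot: [0.0, 0.667, 0.745, 0.001]
ft_force: [0.2, 0.0, -0.4]
opening: 0.0132
```

```bash
python3 - <<'E'
from h import *
st()
p,d=snapshot("scene");cv2.imwrite("pics/s2.png",cv2.resize(p[180:290,370:470],None,fx=6,fy=5.4,interpolation=cv2.INTER_CUBIC))
# arc plan in tool axes
p0,r=tool(); piv=mag(0,.191,p0[2])
v=p0-piv; print("radius",np.linalg.norm(v[:2]), np.degrees(np.arctan2(v[1],v[0])))
for k in range(1,13):
    a=np.radians(k*6.75); rz=R.from_euler("z",a)
    q=piv+rz.apply(v)
    print(np.round(r.inv().apply(q-p0),4).tolist(), np.round((r.inv()*(rz*r)).as_rotvec(degrees=True),1).tolist())
E
```

```text
t3.30 p [0.6224 0.1648 0.1288] jaw yaw 6.36 z [ 0.002  0.001 -1.   ] F [ 0.2  0.  -0.4] open 0.0132 q [0.22 0.1  1.65 0.   1.39 0.11]
radius 0.030264669613946138 -84.73405654840269
[0.0001, 0.0036, 0.0] [0.0, 0.0, -6.7]
[0.0007, 0.0071, 0.0] [0.0, 0.0, -13.5]
[0.0017, 0.0105, 0.0] [0.0, 0.0, -20.2]
[0.003, 0.0138, 0.0] [0.0, 0.1, -27.0]
[0.0048, 0.0169, 0.0] [0.0, 0.1, -33.7]
[0.0069, 0.0198, 0.0] [0.0, 0.1, -40.5]
[0.0093, 0.0224, 0.0001] [0.0, 0.1, -47.2]
[0.012, 0.0247, 0.0001] [0.1, 0.1, -54.0]
[0.015, 0.0267, 0.0001] [0.1, 0.1, -60.7]
[0.0181, 0.0283, 0.0001] [0.1, 0.1, -67.5]
[0.0215, 0.0295, 0.0001] [0.1, 0.2, -74.2]
[0.025, 0.0304, 0.0001] [0.1, 0.2, -81.0]
```

View pics/s2.png

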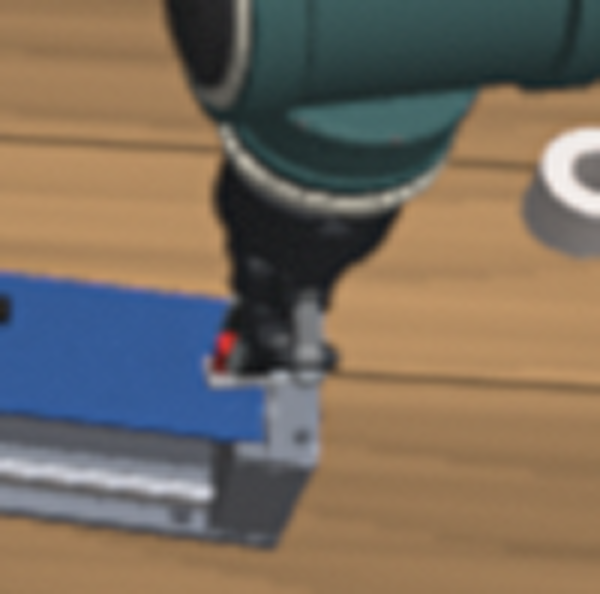

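>>> play_rows(delta_pos=[[0.0001,0.0036,0],[0.0007,0.0071,0],[0.0017,0.0105,0],[0.003,0.0138,0],[0.0048,0.0169,0],[0.0069,0.0198,0],[0.0093,0.0224,0],[0.012,0.0247,0],[0.015,0.0267,0],[0.0181,0.0283,0],[0.0215,0.0295,0],[0.025,0.0304,0],[0.0271,0.0305,0],[0.0271,0.0305,0],[0.0271,0.0305,0],[0.0271,0.0305,0]], rotation=[[0,0,-6.7],[0,0,-13.5],[0,0,-20.2],[0,0,-27],[0,0,-33.7],[0,0,-40.5],[0,0,-47.2],[0,0,-54],[0,0,-60.7],[0,0,-67.5],[0,0,-74.2],[0,0,-81],[0,0,-85],[0,0,-85],[0,0,-85],[0,0,-85]])

```text
clock: 4.95
tcp_pos: [0.6497, 0.195, 0.1288]
ee_rot: [0.001, -0.011, 1.0, 0.001]
ft_force: [-0.6, 0.5, 0.1]
opening: 0.0128
```

>>> play_rows(delta_pos=[[0,0,0],[0,0,0],[0,0,0],[0,0,-0.04],[0,0,-0.08],[0,0,-0.08],[0,0,-0.08]], rotation=[[0,0,0],[0,0,0],[0,0,0],[0,0,0],[0,0,0],[0,0,0],[0,0,0]], jaw=0.03)

```text
clock: 5.65
tcp_pos: [0.6499, 0.195, 0.2098]
ee_rot: [0.002, -0.011, 1.0, 0.001]
ft_force: [-0.4, -1.1, -0.7]
opening: 0.0304
```

```bash
python3 - <<'E'
from h import *
st(); b=mag(0,0,0); go([.603,.0045,.20],YAW)
p,d=snapshot("scene");cv2.imwrite("pics/s3.png",cv2.resize(p[180:290,370:470],None,fx=6,fy=5.4,interpolation=cv2.INTER_CUBIC))
E
```

```text
t5.65 p [0.6499 0.195  0.2098] jaw yaw 91.25 z [ 0.004  0.002 -1.   ] F [-0.4 -1.1 -0.7] open 0.0304 q [ 0.25  0.13  1.48  0.    1.52 -1.34]
dpos [ 0.051  -0.1895  0.0093]
  rot [2.500e-01 9.000e-02 9.635e+01]
  rot [-8.000e-02  2.400e-01 -8.365e+01]
```

View pics/s3.png

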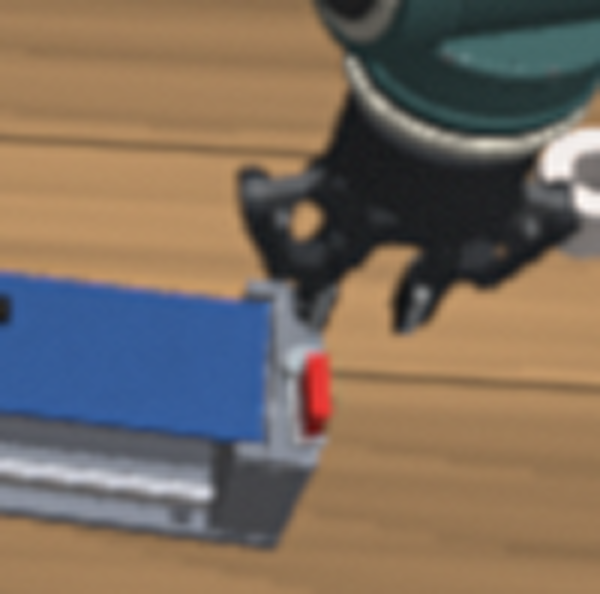

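The tab now points along +x, clear of the cover. Next is the handle.

>>> play_rows(delta_pos=[[0.051,-0.1895,0.009],[0.051,-0.1895,0.009],[0.051,-0.1895,0.009],[0.051,-0.1895,0.009],[0.051,-0.1895,0.009],[0.051,-0.1895,0.009],[0.051,-0.1895,0.009],[0.051,-0.1895,0.009],[0.051,-0.1895,0.009],[0.051,-0.1895,0.009],[0.051,-0.1895,0.009],[0.051,-0.1895,0.009],[0.051,-0.1895,0.009],[0.051,-0.1895,0.009],[0.051,-0.1895,0.009]], rotation=[[0,0,96.4],[0,0,96.4],[0,0,96.4],[0,0,96.4],[0,0,96.4],[0,0,96.4],[0,0,96.4],[0,0,96.4],[0,0,96.4],[0,0,96.4],[0,0,96.4],[0,0,96.4],[0,0,96.4],[0,0,96.4],[0,0,96.4]], jaw=0.04)

```text
clock: 7.2
tcp_pos: [0.6025, 0.0044, 0.1985]
ee_rot: [-0.0, 0.738, 0.675, 0.001]
ft_force: [-0.1, 0.2, -0.1]
opening: 0.0398
```

```bash
python3 - <<'E'
from h import *
st(); go([.6027,.0045,.119],YAW)
E
```

```text
t7.20 p [0.6025 0.0044 0.1985] jaw yaw -5.09 z [ 0.001  0.001 -1.   ] F [-0.1  0.2 -0.1] open 0.0398 q [-0.04 -0.03  1.66  0.    1.5   0.05]
dpos [0.0001 0.0002 0.0795]
  rot [ 0.05 -0.07  0.01]
  rot [ 1.1000e-01  7.0000e-02 -1.7999e+02]
```

>>> play_rows(delta_pos=[[0,0,0.04],[0,0,0.07],[0,0,0.081],[0,0,0.081],[0,0,0.081]], rotation=[[0,0,0],[0,0,0],[0,0,0],[0,0,0],[0,0,0]])

```text
clock: 7.7
tcp_pos: [0.6031, 0.0044, 0.1189]
ee_rot: [0.0, 0.738, 0.675, 0.001]
ft_force: [0.9, -0.1, -0.6]
opening: 0.0402
```

>>> play_rows(delta_pos=[[0,0,0],[0,0,0],[0,0,0],[0,0,0],[0,0,0],[0,0,0]], rotation=[[0,0,0],[0,0,0],[0,0,0],[0,0,0],[0,0,0],[0,0,0]], jaw=0.0)

```text
clock: 8.3
tcp_pos: [0.6039, 0.0044, 0.1209]
ee_rot: [0.001, 0.738, 0.675, 0.002]
ft_force: [-0.1, -0.5, 6.7]
opening: 0.0128
```

>>> play_rows(delta_pos=[[0,0,-0.005],[0,0,-0.01],[0,0,-0.02],[0,0,-0.03],[0,0,-0.03]], rotation=[[0,0,0],[0,0,0],[0,0,0],[0,0,0],[0,0,0]])

```text
clock: 8.8
tcp_pos: [0.6044, 0.0043, 0.1531]
ee_rot: [0.002, 0.738, 0.675, 0.003]
ft_force: [-0.3, 0.5, -2.7]
opening: 0.0125
```

```bash
python3 - <<'E'
from h import *
st()
p,d=snapshot("scene");cv2.imwrite("pics/s4.png",cv2.resize(p[180:300,270:440],None,fx=4.5,fy=4.5,interpolation=cv2.INTER_CUBIC))
E
```

```text
t8.80 p [0.6044 0.0043 0.1531] jaw yaw -5.07 z [ 0.008  0.001 -1.   ] F [-0.3  0.5 -2.7] open 0.0125 q [-0.04 -0.    1.71  0.    1.42  0.05]
```

View pics/s4.png

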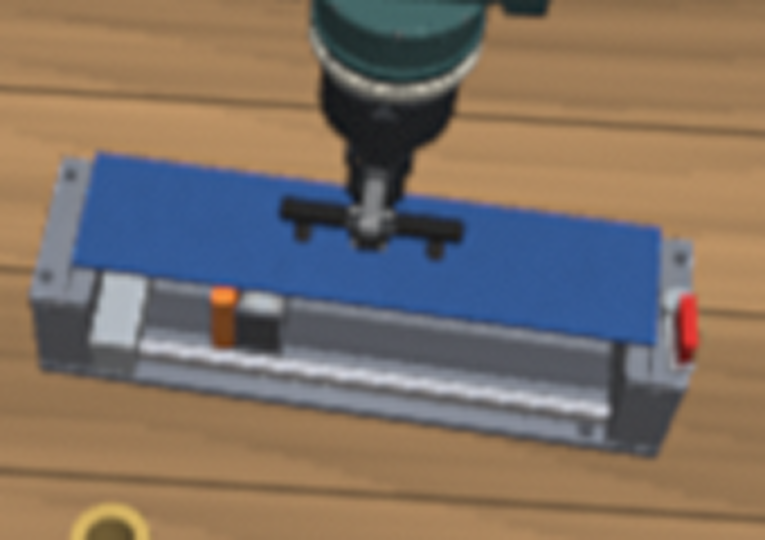

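```bash
python3 - <<'E'
from h import *
go([.43,.0,.17],YAW);go([.43,.0,.034],YAW)
E
```

```text
dpos [-0.0197 -0.1729 -0.0191]
  rot [ 0.38 -0.09  0.03]
  rot [ 1.4000e-01  5.9000e-01 -1.7997e+02]
dpos [-0.0199 -0.1738  0.1169]
  rot [ 0.38 -0.09  0.03]
  rot [ 1.4000e-01  5.9000e-01 -1.7997e+02]
```

>>> play_rows(delta_pos=[[0,0,-0.019],[0,-0.03,-0.019],[-0.01,-0.06,-0.019],[-0.01,-0.09,-0.019],[-0.015,-0.12,-0.019],[-0.02,-0.15,-0.019],[-0.02,-0.173,-0.019],[-0.02,-0.173,0.01],[-0.02,-0.173,0.04],[-0.02,-0.173,0.07],[-0.02,-0.173,0.09],[-0.02,-0.173,0.09],[-0.02,-0.173,0.09]], rotation=[[0.4,0,0],[0.4,0,0],[0.4,0,0],[0.4,0,0],[0.4,0,0],[0.4,0,0],[0.4,0,0],[0.4,0,0],[0.4,0,0],[0.4,0,0],[0.4,0,0],[0.4,0,0],[0.4,0,0]])

```text
clock: 10.15
tcp_pos: [0.4306, -0.0002, 0.0613]
ee_rot: [-0.001, 0.738, 0.675, 0.0]
ft_force: [0.6, -0.3, -3.2]
opening: 0.0126
```

```bash
python3 - <<'E'
from h import *
st();go([.43,.0,.034],YAW)
p,d=snapshot("scene");cv2.imwrite("pics/s5.png",p)
E
```

```text
t10.15 p [ 4.306e-01 -2.000e-04  6.130e-02] jaw yaw -5.07 z [-0.001  0.002 -1.   ] F [ 0.6 -0.3 -3.2] open 0.0126 q [-0.06 -0.33  2.16  0.    1.32  0.03]
dpos [ 0.0001 -0.0006  0.0273]
  rot [-0.04 -0.09  0.03]
  rot [ 1.4000e-01 -7.0000e-02 -1.7997e+02]
```

View pics/s5.png

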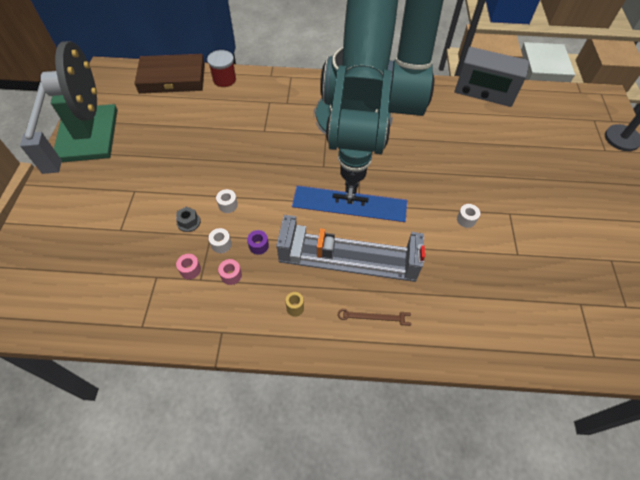

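Cover held level over free table at scene (350,203). I lower it gently and watch the force.

>>> play_rows(delta_pos=[[0,0,0.012],[0,0,0.02],[0,0,0.024],[0,0,0.027],[0,0,0.028],[0,0,0.028]], rotation=[[0,0,0],[0,0,0],[0,0,0],[0,0,0],[0,0,0],[0,0,0]])

```text
clock: 10.8
tcp_pos: [0.4311, -0.0002, 0.034]
ee_rot: [-0.0, 0.738, 0.675, 0.001]
ft_force: [-0.4, 0.6, -3.7]
opening: 0.0127
```

>>> play_rows(delta_pos=[[0,0,0.001],[0,0,0.002],[0,0,0.002]], rotation=[[0,0,0],[0,0,0],[0,0,0]])

```text
clock: 11.1
tcp_pos: [0.4314, -0.0002, 0.0329]
ee_rot: [-0.0, 0.738, 0.675, 0.001]
ft_force: [-6.7, 0.8, 8.7]
opening: 0.0127
```

>>> play_rows(delta_pos=[[0,0,0],[0,0,0],[0,0,0],[0,0,0],[0,0,-0.03],[0,0,-0.07],[0,0,-0.11],[0,0,-0.15],[0,0,-0.15],[0,0,-0.15]], rotation=[[0,0,0],[0,0,0],[0,0,0],[0,0,0],[0,0,0],[0,0,0],[0,0,0],[0,0,0],[0,0,0],[0,0,0]], jaw=0.04)

```text
clock: 12.1
tcp_pos: [0.4315, -0.0004, 0.1834]
ee_rot: [0.0, 0.738, 0.675, 0.001]
ft_force: [0.4, -0.1, -1.0]
opening: 0.04
```

```bash
cat > look.py <<'E'
from h import *
def spacers(tag):
    for n in("scene","top"):
        p,d=snapshot(n);cv2.imwrite(f"pics/{n}_{tag}.png",p);C=cloud(n,d)
        H,S,V=cv2.split(cv2.cvtColor(p,cv2.COLOR_BGR2HSV))
        z=C[...,2];w=(S<45)&(V>180)&(z>.02)&(z<.075)
        B,l=blobs(w,60)
        for i,s,c in B:
            zz=np.median(C[l==i][:,2]); cc,_=cv2.minEnclosingCircle(np.argwhere(l==i)[:,::-1].astype(np.float32))
            print(n,"white",s[:5],"z %.3f"%zz,"@cen",np.round(ray(n,*c,.045),4)[:2],"@circ",np.round(ray(n,*cc,.045),4)[:2])
        for nm,(a,b) in dict(pink=(160,175),purple=(130,150)).items():
            for i,s,c in blobs((H>a)&(H<b)&(S>80)&(V>60)&(z>.02)&(z<.1),40)[0]: print(n,nm,np.round(ray(n,*c,.045),3)[:2])
if __name__=="__main__":
    import sys; st(); spacers(sys.argv[1])
E
python3 look.py a
```

```text
t12.10 p [ 4.315e-01 -4.000e-04  1.834e-01] jaw yaw -5.07 z [ 0.003  0.001 -1.   ] F [ 0.4 -0.1 -1. ] open 0.0400 q [-0.06 -0.42  2.02  0.    1.54  0.03]
scene white [216 190  20  15 176] z 0.047 @cen [ 0.4446 -0.3827] @circ [ 0.4447 -0.3823]
scene white [460 204  20  16 180] z 0.046 @cen [0.445  0.3645] @circ [0.4449 0.3644]
scene white [291 226  14  30 233] z 0.054 @cen [ 0.5873 -0.1462] @circ [ 0.587  -0.1456]
scene white [209 228  20  18 207] z 0.047 @cen [ 0.5894 -0.3771] @circ [ 0.5901 -0.3766]
scene white [335 238  71  12 137] z 0.030 @cen [0.5799 0.0615] @circ [0.5822 0.0626]
scene white [302 256 103  16 201] z 0.030 @cen [0.6492 0.0141] @circ [0.65   0.0153]
scene pink [ 0.687 -0.445]
scene pink [ 0.696 -0.326]
scene purple [ 0.595 -0.263]
top white [414 240  19  19 174] z 0.046 @cen [ 0.5885 -0.3756] @circ [ 0.5882 -0.3754]
top white [169 283  19  19 179] z 0.046 @cen [0.444  0.3662] @circ [0.4436 0.3661]
top white [416 288  19  18 174] z 0.045 @cen [ 0.4441 -0.3813] @circ [ 0.4436 -0.3811]
top pink [ 0.69  -0.332]
top pink [ 0.679 -0.448]
top purple [ 0.586 -0.263]
```

View pics/scene_a.png

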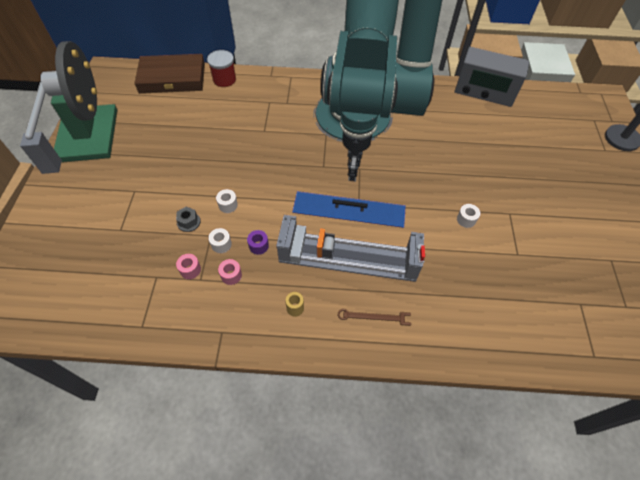

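View pics/top_a.png

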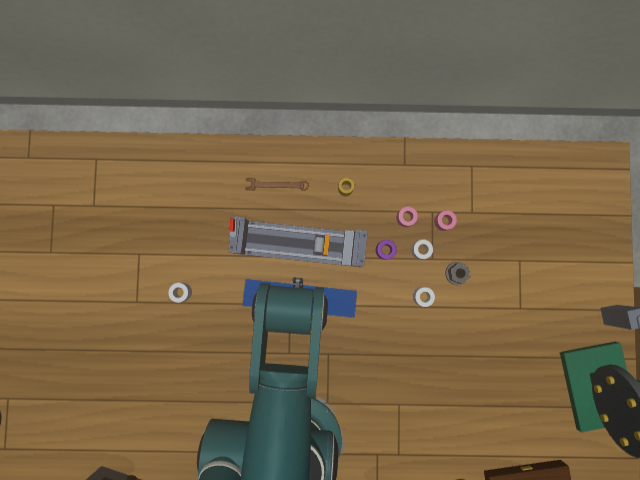

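```bash
python3 - <<'E'
from h import *
for n in("top","scene"):
    p,d=snapshot(n);C=cloud(n,d)
    m=(C[...,2]>.080)&(C[...,2]<.110)&(abs(C[...,0]-.6)<.1)&(abs(C[...,1])<.25)
    B,l=blobs(m,30)
    for i,s,c in B:
        q=np.argwhere(l==i)[:,::-1]; W=np.array([ray(n,u,v,.096)[:2] for u,v in q])
        r=cv2.minAreaRect((W*1000).astype(np.float32)); print(n,s,"med z %.4f"%np.median(C[l==i][:,2]),np.round(r[0],1),np.round(r[1],1),round(r[2],1),np.round(W.mean(0),4))
print(mag(0,.182,0),mag(0,-.182,0),mag(0,-.091,0),mag(0,-.15,0))
g=cv2.resize(cv2.imread("pics/top_a.png")[205:275,220:375],None,fx=5,fy=5,interpolation=cv2.INTER_CUBIC); cv2.imwrite("pics/top_ac.png",g)
E
```

```text
top [228 217  18  37 426] med z 0.0945 [617.6 185.9] [ 41.9 106. ] 84.6 [0.6149 0.1833]
top [352 230  16  37 447] med z 0.0949 [ 585.3 -176. ] [ 36.9 106. ] 84.9 [ 0.5853 -0.1762]
top [323 234   7  22  95] med z 0.0849 [593.2 -79. ] [13.6 61.1] 84.7 [ 0.5926 -0.0789]
scene [276 215  20  36 480] med z 0.0961 [ 590.7 -177. ] [ 38.9 117.8] 84.8 [ 0.5918 -0.1773]
scene [317 228   8  21 100] med z 0.0857 [603.7 -80. ] [14.2 65.1] 84.3 [ 0.6031 -0.0799]
scene [408 232  16  37 448] med z 0.0956 [622.6 183.9] [ 39.8 116.1] 84.9 [0.6229 0.1817]
[0.61887876 0.18597947 0.        ] [ 0.58652124 -0.17657947  0.        ] [ 0.59461062 -0.08593974  0.        ] [ 0.58936586 -0.14470616  0.        ]
```

View pics/top_ac.png

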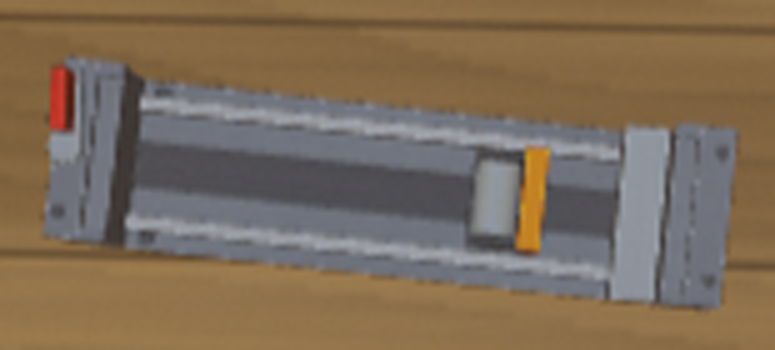

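```bash
python3 - <<'E'
from h import *
st();p,d=snapshot("scene");C=cloud("scene",d)
m=(abs(C[...,0]-.4315)<.06)&(abs(C[...,1])<.03)&(C[...,2]>.06)&(C[...,2]<.3)
for z0 in np.arange(.14,.26,.01):
    k=m&(C[...,2]>=z0)&(C[...,2]<z0+.01)
    if k.sum(): print(round(z0,2),k.sum(),np.round(C[k].min(0),3),np.round(C[k].max(0),3))
print(C[m][:,2].min())
g=p[150:220,320:390];cv2.imwrite("pics/tip.png",cv2.resize(g,None,fx=8,fy=8,interpolation=cv2.INTER_CUBIC))
E
```

```text
t12.30 p [ 4.308e-01 -4.000e-04  1.816e-01] jaw yaw -5.07 z [-0.001  0.002 -1.   ] F [ 0.1 -0.6  0.4] open 0.0399 q [-0.06 -0.42  2.02  0.    1.54  0.03]
0.16 1 [ 0.456 -0.005  0.169] [ 0.456 -0.005  0.169]
0.17 8 [ 0.455 -0.013  0.172] [0.461 0.006 0.179]
0.18 18 [ 0.454 -0.014  0.181] [0.465 0.006 0.19 ]
0.19 8 [ 0.463 -0.009  0.191] [0.465 0.002 0.198]
0.2 3 [ 0.412 -0.004  0.2  ] [0.467 0.011 0.205]
0.21 5 [ 0.415 -0.013  0.212] [0.479 0.011 0.219]
0.22 25 [ 0.462 -0.018  0.221] [0.486 0.008 0.229]
0.23 14 [ 0.448 -0.02   0.232] [0.488 0.01  0.24 ]
0.24 41 [ 0.45 -0.02  0.24] [0.491 0.012 0.249]
0.25 18 [ 0.449 -0.019  0.251] [0.491 0.013 0.259]
0.16935968380304534
```

View pics/tip.png

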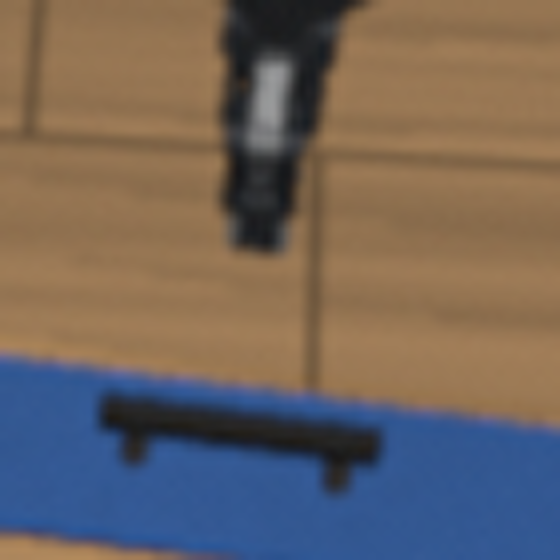

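```bash
sed -i 's/C0=np.array(\[.6027,.0047\])/C0=np.array([.602,.005])/' h.py; python3 - <<'E'
from h import *
st(); go([.5888,-.3762,.12],YAW)
E
```

```text
t12.35 p [ 4.309e-01 -4.000e-04  1.818e-01] jaw yaw -5.07 z [-0.001  0.002 -1.   ] F [0.4 0.1 0.3] open 0.0399 q [-0.06 -0.42  2.02  0.    1.54  0.03]
dpos [-0.3605  0.1905  0.0611]
  rot [-0.04 -0.09  0.03]
  rot [ 1.4000e-01 -6.0000e-02 -1.7997e+02]
```

>>> play_rows(delta_pos=[[-0.36,0.1905,0.061],[-0.36,0.1905,0.061],[-0.36,0.1905,0.061],[-0.36,0.1905,0.061],[-0.36,0.1905,0.061],[-0.36,0.1905,0.061],[-0.36,0.1905,0.061],[-0.36,0.1905,0.061],[-0.36,0.1905,0.061],[-0.36,0.1905,0.061],[-0.36,0.1905,0.061],[-0.36,0.1905,0.061],[-0.36,0.1905,0.061],[-0.36,0.1905,0.061]], rotation=[[0,0,0],[0,0,0],[0,0,0],[0,0,0],[0,0,0],[0,0,0],[0,0,0],[0,0,0],[0,0,0],[0,0,0],[0,0,0],[0,0,0],[0,0,0],[0,0,0]], jaw=0.085)

```text
clock: 13.75
tcp_pos: [0.5888, -0.375, 0.1207]
ee_rot: [-0.0, 0.737, 0.675, 0.0]
ft_force: [0.0, 0.4, 0.7]
opening: 0.0853
```

```bash
python3 - <<'E'
from h import *
st(); go([.5888,-.3762,.034],YAW)
E
python3 look.py b
```

```text
t13.75 p [ 0.5888 -0.375   0.1207] jaw yaw -5.02 z [ 0.     0.001 -1.   ] F [0.  0.4 0.7] open 0.0853 q [-0.6   0.22  1.53  0.    1.39 -0.52]
dpos [-0.0013  0.0001  0.0867]
  rot [-0.01 -0.07  0.08]
  rot [ 1.0000e-01 -1.0000e-02 -1.7992e+02]
t13.75 p [ 0.5888 -0.375   0.1207] jaw yaw -5.02 z [ 0.     0.001 -1.   ] F [0.  0.4 0.7] open 0.0853 q [-0.6   0.22  1.53  0.    1.39 -0.52]
scene white [221 189  15  16 128] z 0.047 @cen [ 0.4434 -0.3738] @circ [ 0.4455 -0.3776]
scene white [460 204  20  16 181] z 0.046 @cen [0.4448 0.3643] @circ [0.4449 0.3644]
scene white [291 225  15  32 264] z 0.054 @cen [ 0.586  -0.1466] @circ [ 0.5852 -0.1443]
scene white [209 228  21  18 191] z 0.047 @cen [ 0.5902 -0.3738] @circ [ 0.5934 -0.3746]
scene white [335 238  72  12 154] z 0.030 @cen [0.5799 0.0629] @circ [0.5804 0.064 ]
scene white [301 256 104  16 218] z 0.030 @cen [0.6493 0.0167] @circ [0.6501 0.0139]
scene pink [ 0.687 -0.445]
scene pink [ 0.697 -0.326]
scene purple [ 0.594 -0.263]
top white [169 283  19  19 186] z 0.046 @cen [0.4435 0.3662] @circ [0.4433 0.3657]
top pink [ 0.691 -0.332]
top purple [ 0.586 -0.263]
```

>>> play_rows(delta_pos=[[-0.001,0,0.03],[-0.001,0,0.06],[-0.001,0,0.08],[-0.001,0,0.087],[-0.001,0,0.087],[-0.001,0,0.087]], rotation=[[0,0,0],[0,0,0],[0,0,0],[0,0,0],[0,0,0],[0,0,0]])

```text
clock: 14.45
tcp_pos: [0.5892, -0.3764, 0.0349]
ee_rot: [0.0, 0.738, 0.675, 0.001]
ft_force: [0.5, -1.3, -0.7]
opening: 0.0849
```

>>> play_rows(delta_pos=[[0,0,0],[0,0,0],[0,0,0],[0,0,0],[0,0,0],[0,0,0]], rotation=[[0,0,0],[0,0,0],[0,0,0],[0,0,0],[0,0,0],[0,0,0]], jaw=0.04)

```text
clock: 15.05
tcp_pos: [0.5899, -0.3769, 0.0371]
ee_rot: [0.001, 0.737, 0.675, 0.001]
ft_force: [-1.9, 1.4, 11.2]
opening: 0.058
```

>>> play_rows(delta_pos=[[0,0,-0.01],[0,0,-0.03],[0,0,-0.07],[0,0,-0.11],[0,0,-0.11],[0,0,-0.11]], rotation=[[0,0,0],[0,0,0],[0,0,0],[0,0,0],[0,0,0],[0,0,0]])

```text
clock: 15.65
tcp_pos: [0.5897, -0.3769, 0.1482]
ee_rot: [0.002, 0.737, 0.675, 0.001]
ft_force: [0.3, 0.4, -4.9]
opening: 0.0579
```

```bash
python3 - <<'E'
from h import *
st(); go(mag(0,-.125,.147),YAW);go(mag(0,-.125,.099),YAW)
E
```

```text
t15.65 p [ 0.5897 -0.3769  0.1482] jaw yaw -5.04 z [ 0.005 -0.002 -1.   ] F [ 0.3  0.4 -4.9] open 0.0579 q [-0.61  0.21  1.5   0.    1.43 -0.52]
dpos [ 0.2565 -0.0214  0.0007]
  rot [0.27 0.1  0.06]
  rot [-1.5000e-01  4.2000e-01 -1.7994e+02]
dpos [ 0.2566 -0.0216  0.0487]
  rot [0.27 0.1  0.06]
  rot [-1.5000e-01  4.2000e-01 -1.7994e+02]
```

>>> play_rows(delta_pos=[[0.04,-0.003,0],[0.08,-0.007,0],[0.12,-0.01,0],[0.16,-0.013,0],[0.2,-0.017,0],[0.24,-0.02,0],[0.2565,-0.0215,0],[0.2565,-0.0215,0],[0.2565,-0.0215,0],[0.2565,-0.0215,0]], rotation=[[0.2,0.1,0],[0.2,0.1,0],[0.2,0.1,0],[0.2,0.1,0],[0.2,0.1,0],[0.2,0.1,0],[0.2,0.1,0],[0.2,0.1,0],[0.2,0.1,0],[0.2,0.1,0]])

```text
clock: 16.65
tcp_pos: [0.5906, -0.1204, 0.147]
ee_rot: [0.0, 0.738, 0.675, 0.0]
ft_force: [0.5, 0.2, -4.0]
opening: 0.0579
```

```bash
python3 - <<'E'
from h import *
st(); go(mag(0,-.125,.099),YAW); go(mag(0,-.102,.099),YAW)
for n in("scene","top"):
    p,d=snapshot(n);u,v=map(int,px(n,mag(0,-.1,.09)))
    cv2.imwrite(f"pics/{n}6.png",cv2.resize(p[v-45:v+45,u-60:u+60],None,fx=6,fy=6,interpolation=cv2.INTER_CUBIC))
E
```

```text
t16.65 p [ 0.5906 -0.1204  0.147 ] jaw yaw -5.08 z [ 0. -0. -1.] F [ 0.5  0.2 -4. ] open 0.0579 q [-0.24  0.    1.72 -0.    1.42 -0.15]
dpos [0.0009 0.0002 0.048 ]
  rot [0.01 0.   0.02]
  rot [-0.0000e+00  2.0000e-02 -1.7998e+02]
dpos [0.0239 0.0002 0.048 ]
  rot [0.01 0.   0.02]
  rot [-0.0000e+00  2.0000e-02 -1.7998e+02]
```

View pics/scene6.png

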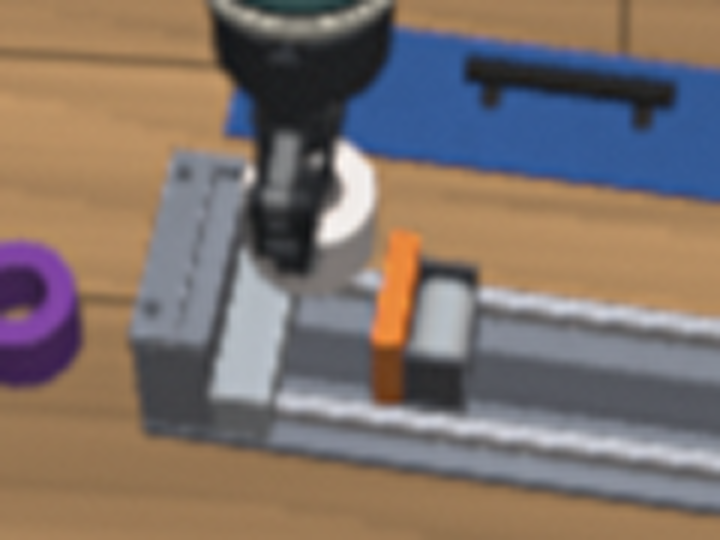

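View pics/top6.png

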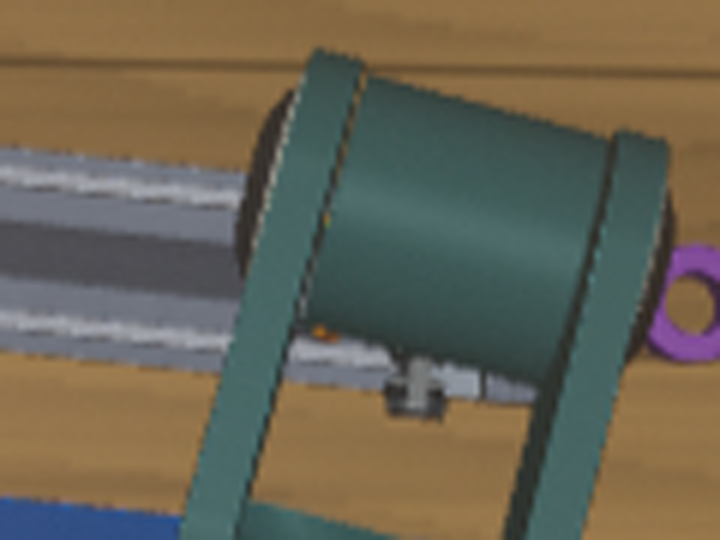

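>>> play_rows(delta_pos=[[0,0,0.02],[0,0,0.035],[0,0,0.045],[0,0,0.048],[0,0,0.048],[0.004,0,0.048],[0.008,0,0.048],[0.012,0,0.048],[0.016,0,0.048],[0.02,0,0.048],[0.025,0,0.048],[0.025,0,0.048],[0.025,0,0.048],[0.025,0,0.048]], rotation=[[0,0,0],[0,0,0],[0,0,0],[0,0,0],[0,0,0],[0,0,0],[0,0,0],[0,0,0],[0,0,0],[0,0,0],[0,0,0],[0,0,0],[0,0,0],[0,0,0]])

```text
clock: 18.15
tcp_pos: [0.5932, -0.0959, 0.1001]
ee_rot: [0.001, 0.738, 0.675, 0.0]
ft_force: [-0.1, -5.8, -0.7]
opening: 0.0576
```

```bash
python3 - <<'E'
from h import *
st(); go(mag(0,-.102,.099),YAW); go(mag(0,-.102,.049),YAW)
for n in("scene",):
    p,d=snapshot(n);u,v=map(int,px(n,mag(0,-.1,.09)))
    cv2.imwrite(f"pics/{n}7.png",cv2.resize(p[v-45:v+45,u-60:u+60],None,fx=6,fy=6,interpolation=cv2.INTER_CUBIC))
E
```

```text
t18.15 p [ 0.5932 -0.0959  0.1001] jaw yaw -5.10 z [ 0.002 -0.001 -1.   ] F [-0.1 -5.8 -0.7] open 0.0576 q [-0.2   0.03  1.77 -0.    1.34 -0.11]
dpos [-0.0007 -0.0002  0.0011]
  rot [0.1  0.04 0.  ]
  rot [-7.0e-02  1.6e-01 -1.8e+02]
dpos [-0.0007 -0.0003  0.0511]
  rot [0.1  0.04 0.  ]
  rot [-7.0e-02  1.6e-01 -1.8e+02]
```

View pics/scene7.png

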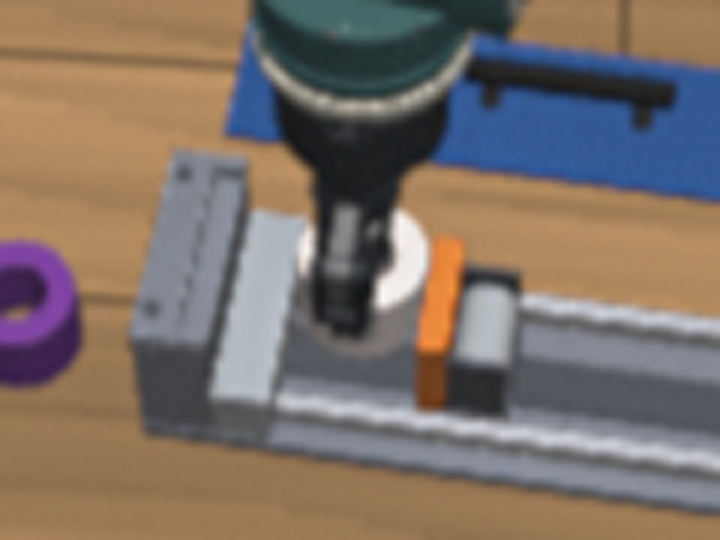

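>>> play_rows(delta_pos=[[0,0,0.01],[0,0,0.02],[0,0,0.03],[0,0,0.038],[0,0,0.044],[0,0,0.048],[0,0,0.05],[0,0,0.05]], rotation=[[0,0,0],[0,0,0],[0,0,0],[0,0,0],[0,0,0],[0,0,0],[0,0,0],[0,0,0]])

```text
clock: 19.0
tcp_pos: [0.5935, -0.0963, 0.0504]
ee_rot: [0.001, 0.738, 0.675, 0.0]
ft_force: [-0.0, -4.7, -4.1]
opening: 0.0576
```

```bash
python3 - <<'E'
from h import *
st(); go(mag(0,-.102,.049),YAW)
for n in("scene",):
    p,d=snapshot(n);u,v=map(int,px(n,mag(0,-.1,.09)))
    cv2.imwrite(f"pics/{n}8.png",cv2.resize(p[v-45:v+45,u-60:u+60],None,fx=6,fy=6,interpolation=cv2.INTER_CUBIC))
E
```

```text
t19.00 p [ 0.5935 -0.0963  0.0504] jaw yaw -5.10 z [ 0.002 -0.002 -1.   ] F [-0.  -4.7 -4.1] open 0.0576 q [-0.2   0.08  1.81 -0.    1.25 -0.11]
dpos [-0.0003 -0.0006  0.0014]
  rot [ 0.14  0.08 -0.  ]
  rot [ 1.3e-01 -2.2e-01  1.8e+02]
```

View pics/scene8.png

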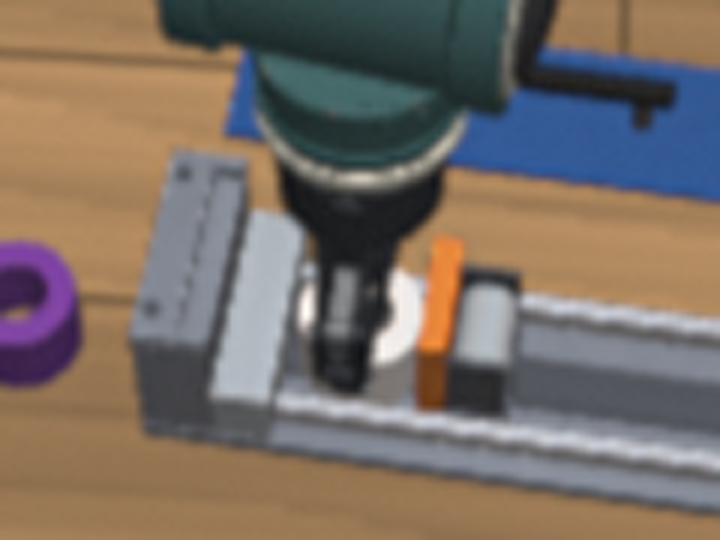

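>>> play_rows(delta_pos=[[0,0,0.001],[0,0,0.002],[0,0,0.002]], rotation=[[0,0,0],[0,0,0],[0,0,0]])

```text
clock: 19.35
tcp_pos: [0.5939, -0.0967, 0.0492]
ee_rot: [0.002, 0.738, 0.675, 0.0]
ft_force: [-0.3, -4.5, -1.6]
opening: 0.0581
```

>>> play_rows(delta_pos=[[0,0,0],[0,0,0],[0,0,0],[0,0,0],[0,0,0],[0,0,0],[0,0,-0.03],[0,0,-0.07],[0,0,-0.11],[0,0,-0.11],[0,0,-0.11]], rotation=[[0,0,0],[0,0,0],[0,0,0],[0,0,0],[0,0,0],[0,0,0],[0,0,0],[0,0,0],[0,0,0],[0,0,0],[0,0,0]], jaw=0.076)

```text
clock: 20.45
tcp_pos: [0.5938, -0.0965, 0.16]
ee_rot: [0.003, 0.738, 0.675, 0.001]
ft_force: [-0.3, -0.2, -0.8]
opening: 0.0762
```

```bash
python3 look.py c; python3 - <<'E'
from h import *
for n in("scene","top"):
    p=cv2.imread(f"pics/{n}_c.png");u,v=map(int,px(n,mag(0,-.08,.07)))
    cv2.imwrite(f"pics/{n}9.png",cv2.resize(p[v-45:v+45,u-60:u+60],None,fx=6,fy=6,interpolation=cv2.INTER_CUBIC))
E
```

```text
t20.45 p [ 0.5938 -0.0965  0.16  ] jaw yaw -5.10 z [ 0.005 -0.003 -1.   ] F [-0.3 -0.2 -0.8] open 0.0762 q [-0.2  -0.01  1.71 -0.    1.43 -0.11]
scene white [216 190  20  15 179] z 0.048 @cen [ 0.4446 -0.3826] @circ [ 0.4447 -0.3823]
scene white [460 204  20  16 181] z 0.046 @cen [0.4449 0.3644] @circ [0.4449 0.3644]
scene white [291 226  33  30 429] z 0.056 @cen [ 0.5882 -0.1273] @circ [ 0.5905 -0.1233]
scene white [340 239  67  11 133] z 0.030 @cen [0.5806 0.0693] @circ [0.5816 0.0713]
scene white [302 256 103  16 205] z 0.030 @cen [0.6496 0.0185] @circ [0.65   0.0153]
scene pink [ 0.687 -0.445]
scene pink [ 0.697 -0.326]
scene purple [ 0.595 -0.263]
top white [169 283  19  19 181] z 0.045 @cen [0.4439 0.3661] @circ [0.4436 0.3661]
top white [416 288  19  19 177] z 0.046 @cen [ 0.4441 -0.3811] @circ [ 0.4436 -0.3811]
top pink [ 0.691 -0.332]
top pink [ 0.68  -0.449]
top purple [ 0.586 -0.263]
```

View pics/scene9.png

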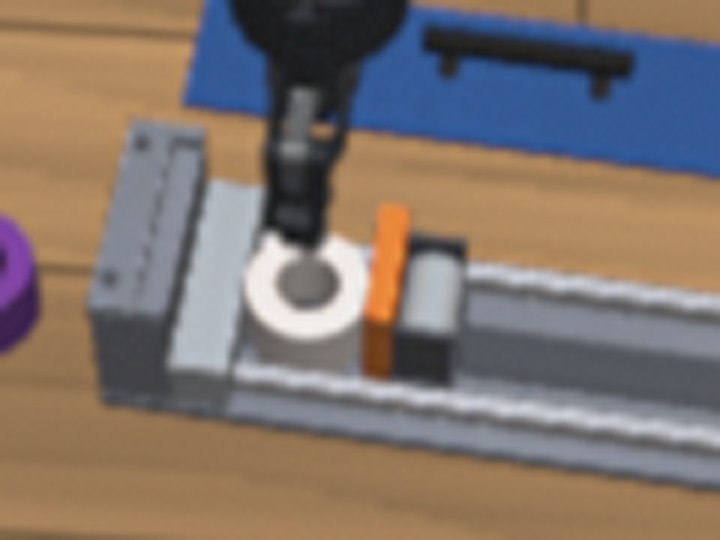

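Spacer 1 sits flat against the stop with the follower on it. Next is the white at (0.444,-0.381).

```bash
python3 - <<'E'
from h import *
go([.4443,-.3816,.13],YAW)
E
```

```text
dpos [-0.2973 -0.1229  0.0283]
  rot [ 0.11  0.11 -0.  ]
  rot [ 1.7e-01 -1.8e-01  1.8e+02]
```

>>> play_rows(delta_pos=[[-0.297,-0.123,0.028],[-0.297,-0.123,0.028],[-0.297,-0.123,0.028],[-0.297,-0.123,0.028],[-0.297,-0.123,0.028],[-0.297,-0.123,0.028],[-0.297,-0.123,0.028],[-0.297,-0.123,0.028],[-0.297,-0.123,0.028],[-0.297,-0.123,0.028],[-0.297,-0.123,0.028],[-0.297,-0.123,0.028]], rotation=[[0.1,0.1,0],[0.1,0.1,0],[0.1,0.1,0],[0.1,0.1,0],[0.1,0.1,0],[0.1,0.1,0],[0.1,0.1,0],[0.1,0.1,0],[0.1,0.1,0],[0.1,0.1,0],[0.1,0.1,0],[0.1,0.1,0]], jaw=0.085)

```text
clock: 21.75
tcp_pos: [0.4447, -0.3806, 0.1304]
ee_rot: [0.0, 0.738, 0.675, 0.0]
ft_force: [0.4, -0.0, -0.5]
opening: 0.0851
```

```bash
python3 - <<'E'
from h import *
st();go([.4443,-.3816,.034],YAW)
p,d=snapshot("scene");cv2.imwrite("pics/s10.png",cv2.resize(p[150:270,150:310],None,fx=4.5,fy=4.5))
E
```

```text
t21.75 p [ 0.4447 -0.3806  0.1304] jaw yaw -5.04 z [ 0. -0. -1.] F [ 0.4 -0.  -0.5] open 0.0851 q [-0.75 -0.02  1.77  0.    1.39 -0.66]
dpos [-0.001  -0.0003  0.0964]
  rot [0.02 0.01 0.06]
  rot [-2.0000e-02  3.0000e-02 -1.7994e+02]
```

View pics/s10.png

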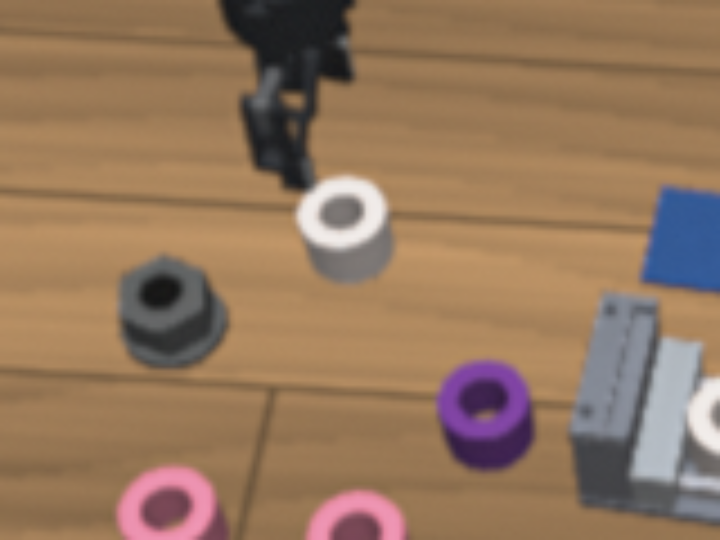

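```bash
python3 look.py d
```

```text
t21.80 p [ 0.4446 -0.3807  0.1304] jaw yaw -5.05 z [ 0. -0. -1.] F [ 0.5 -0.5 -0.7] open 0.0853 q [-0.75 -0.02  1.77 -0.    1.39 -0.66]
scene white [216 189  20  16 180] z 0.047 @cen [ 0.4442 -0.3824] @circ [ 0.4447 -0.3823]
scene white [460 204  20  16 181] z 0.046 @cen [0.4449 0.3644] @circ [0.4449 0.3644]
scene white [291 225  33  31 463] z 0.056 @cen [ 0.5865 -0.1261] @circ [ 0.5893 -0.124 ]
scene white [340 239  67  11 137] z 0.030 @cen [0.5806 0.07  ] @circ [0.5816 0.0713]
scene white [302 256 103  16 209] z 0.030 @cen [0.6496 0.0192] @circ [0.65   0.0153]
scene pink [ 0.687 -0.445]
scene pink [ 0.697 -0.326]
scene purple [ 0.594 -0.263]
top white [324 237  19  18 175] z 0.058 @cen [ 0.5939 -0.1013] @circ [ 0.5938 -0.1015]
top white [169 283  19  19 185] z 0.045 @cen [0.4436 0.366 ] @circ [0.4433 0.3657]
top white [416 288  11  14  64] z 0.046 @cen [ 0.4552 -0.3667] @circ [ 0.4499 -0.3714]
top pink [ 0.692 -0.333]
top pink [ 0.68  -0.448]
top purple [ 0.586 -0.263]
```

>>> play_rows(delta_pos=[[-0.001,0,0.03],[-0.001,0,0.06],[-0.001,0,0.085],[-0.001,0,0.096],[-0.001,0,0.096],[-0.001,0,0.096]], rotation=[[0,0,0],[0,0,0],[0,0,0],[0,0,0],[0,0,0],[0,0,0]])

```text
clock: 22.5
tcp_pos: [0.4448, -0.3823, 0.0356]
ee_rot: [0.001, 0.738, 0.675, 0.0]
ft_force: [-0.3, -0.2, 0.7]
opening: 0.0852
```

>>> play_rows(delta_pos=[[0,0,0],[0,0,0],[0,0,0],[0,0,0],[0,0,0],[0,0,0]], rotation=[[0,0,0],[0,0,0],[0,0,0],[0,0,0],[0,0,0],[0,0,0]], jaw=0.04)

```text
clock: 23.1
tcp_pos: [0.4455, -0.3829, 0.0378]
ee_rot: [0.002, 0.738, 0.675, 0.0]
ft_force: [-2.6, 2.3, 12.2]
opening: 0.0582
```

>>> play_rows(delta_pos=[[0,0,-0.01],[0,0,-0.03],[0,0,-0.07],[0,0,-0.11],[0,0,-0.11],[0,0,-0.11]], rotation=[[0,0,0],[0,0,0],[0,0,0],[0,0,0],[0,0,0],[0,0,0]])

```text
clock: 23.7
tcp_pos: [0.4453, -0.3828, 0.149]
ee_rot: [0.003, 0.738, 0.675, 0.0]
ft_force: [0.0, 0.5, -4.2]
opening: 0.0579
```

```bash
python3 - <<'E'
from h import *
st();go(mag(0,-.111,.150),YAW)
E
```

```text
t23.70 p [ 0.4453 -0.3828  0.149 ] jaw yaw -5.06 z [ 0.004 -0.004 -1.   ] F [ 0.   0.5 -4.2] open 0.0579 q [-0.75 -0.04  1.76 -0.    1.42 -0.67]
dpos [ 0.2891  0.1218 -0.0016]
  rot [0.27 0.22 0.04]
  rot [  -0.35    0.43 -179.96]
```

>>> play_rows(delta_pos=[[0.03,0.013,-0.002],[0.065,0.028,-0.002],[0.1,0.042,-0.002],[0.135,0.057,-0.002],[0.17,0.072,-0.002],[0.205,0.086,-0.002],[0.24,0.101,-0.002],[0.27,0.114,-0.002],[0.289,0.122,-0.002],[0.289,0.122,-0.002],[0.289,0.122,-0.002],[0.289,0.122,-0.002]], rotation=[[0.25,0.2,0],[0.25,0.2,0],[0.25,0.2,0],[0.25,0.2,0],[0.25,0.2,0],[0.25,0.2,0],[0.25,0.2,0],[0.25,0.2,0],[0.25,0.2,0],[0.25,0.2,0],[0.25,0.2,0],[0.25,0.2,0]])

```text
clock: 24.9
tcp_pos: [0.5918, -0.1062, 0.1496]
ee_rot: [-0.0, 0.738, 0.675, -0.0]
ft_force: [0.1, -0.7, -3.2]
opening: 0.0584
```

```bash
python3 - <<'E'
from h import *
st(); go(mag(0,-.111,.1015),YAW); go(mag(0,-.041,.1015),YAW)
p,d=snapshot("scene");u,v=map(int,px("scene",mag(0,-.08,.07)))
cv2.imwrite(f"pics/s11.png",cv2.resize(p[v-45:v+45,u-60:u+60],None,fx=6,fy=6,interpolation=cv2.INTER_CUBIC))
E
```

```text
t24.90 p [ 0.5918 -0.1062  0.1496] jaw yaw -5.09 z [-0.001 -0.    -1.   ] F [ 0.1 -0.7 -3.2] open 0.0584 q [-0.22 -0.    1.72 -0.    1.42 -0.13]
dpos [0.0007 0.0003 0.0481]
  rot [-0.05  0.02  0.01]
  rot [-3.0000e-02 -8.0000e-02 -1.7999e+02]
dpos [0.0707 0.0004 0.0481]
  rot [-0.05  0.02  0.01]
  rot [-3.0000e-02 -8.0000e-02 -1.7999e+02]
```

View pics/s11.png

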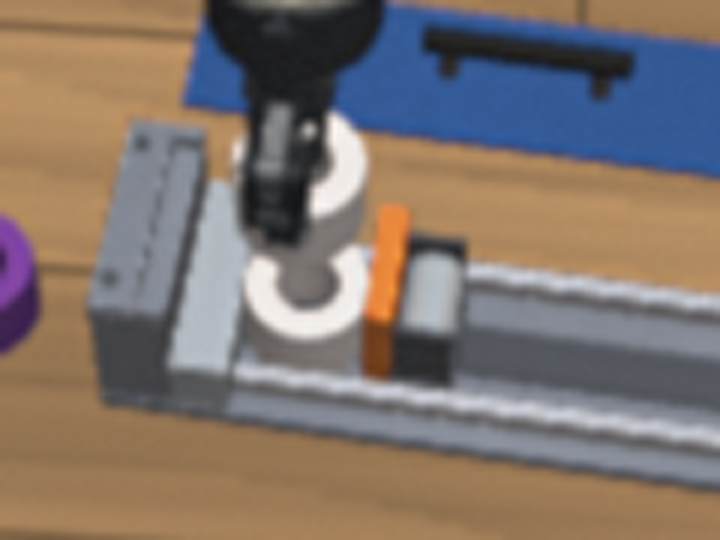

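>>> play_rows(delta_pos=[[0,0,0.025],[0,0,0.042],[0,0,0.048],[0,0,0.048],[0.005,0,0.048],[0.01,0,0.048],[0.015,0,0.048],[0.02,0,0.048],[0.026,0,0.048],[0.032,0,0.048],[0.038,0,0.048],[0.044,0,0.048],[0.05,0,0.048],[0.056,0,0.048],[0.062,0,0.048],[0.068,0,0.048],[0.0715,0,0.048],[0.0715,0,0.048],[0.0715,0,0.048],[0.0715,0,0.048]], rotation=[[0,0,0],[0,0,0],[0,0,0],[0,0,0],[0,0,0],[0,0,0],[0,0,0],[0,0,0],[0,0,0],[0,0,0],[0,0,0],[0,0,0],[0,0,0],[0,0,0],[0,0,0],[0,0,0],[0,0,0],[0,0,0],[0,0,0],[0,0,0]])

```text
clock: 26.95
tcp_pos: [0.5985, -0.0354, 0.103]
ee_rot: [0.001, 0.738, 0.675, -0.0]
ft_force: [-1.6, -5.4, -2.2]
opening: 0.0581
```

```bash
python3 - <<'E'
from h import *
st(); go(mag(0,-.041,.05),YAW)
p,d=snapshot("scene");u,v=map(int,px("scene",mag(0,-.06,.07)))
cv2.imwrite(f"pics/s12.png",cv2.resize(p[v-45:v+45,u-60:u+60],None,fx=6,fy=6,interpolation=cv2.INTER_CUBIC))
E
```

```text
t26.95 p [ 0.5985 -0.0354  0.103 ] jaw yaw -5.10 z [ 0.001 -0.002 -1.   ] F [-1.6 -5.4 -2.2] open 0.0581 q [-0.1   0.03  1.77 -0.    1.34 -0.01]
dpos [-0.0004 -0.0001  0.053 ]
  rot [0.05 0.09 0.  ]
  rot [-1.5e-01  7.0e-02 -1.8e+02]
```

View pics/s12.png

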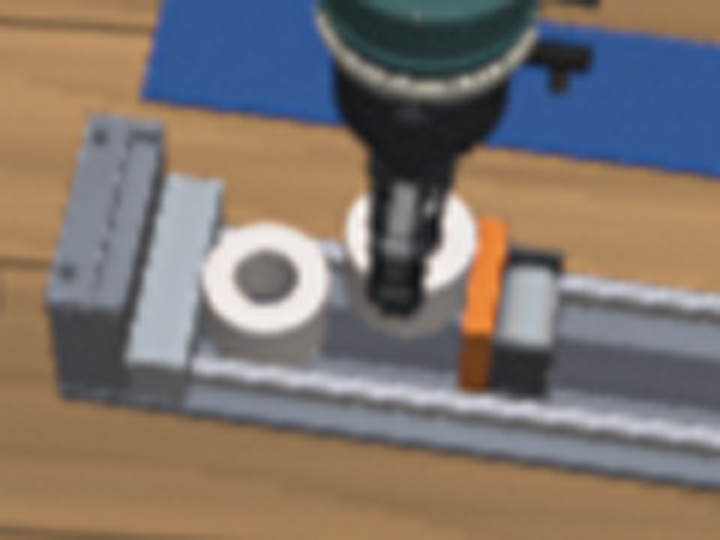

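>>> play_rows(delta_pos=[[0,0,0.01],[0,0,0.02],[0,0,0.03],[0,0,0.038],[0,0,0.045],[0,0,0.05],[0,0,0.053],[0,0,0.053],[0,0,0.053]], rotation=[[0,0,0],[0,0,0],[0,0,0],[0,0,0],[0,0,0],[0,0,0],[0,0,0],[0,0,0],[0,0,0]])

```text
clock: 27.9
tcp_pos: [0.599, -0.0357, 0.051]
ee_rot: [0.002, 0.738, 0.675, -0.0]
ft_force: [0.1, -5.9, -4.6]
opening: 0.0579
```

```bash
python3 - <<'E'
from h import *
st()
p,d=snapshot("scene");u,v=map(int,px("scene",mag(0,-.06,.07)))
cv2.imwrite(f"pics/s13.png",cv2.resize(p[v-45:v+45,u-60:u+60],None,fx=6,fy=6,interpolation=cv2.INTER_CUBIC))
E
```

```text
t27.90 p [ 0.599  -0.0357  0.051 ] jaw yaw -5.09 z [ 0.002 -0.003 -1.   ] F [ 0.1 -5.9 -4.6] open 0.0579 q [-0.1   0.07  1.81 -0.    1.25 -0.01]
```

View pics/s13.png

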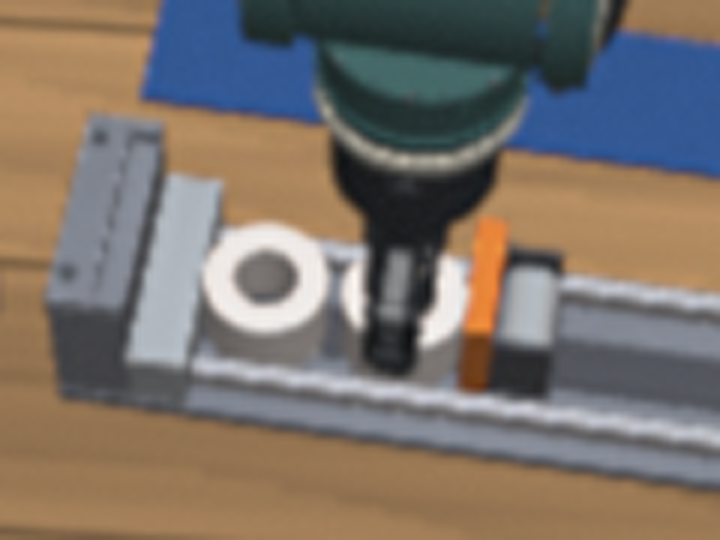

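>>> play_rows(delta_pos=[[0,0,0.001],[0,0,0.002],[0,0,0.002]], rotation=[[0,0,0],[0,0,0],[0,0,0]])

```text
clock: 28.25
tcp_pos: [0.5995, -0.036, 0.0501]
ee_rot: [0.003, 0.738, 0.675, -0.0]
ft_force: [-1.6, -6.1, -1.6]
opening: 0.0581
```

>>> play_rows(delta_pos=[[0,0,0],[0,0,0],[0,0,0],[0,0,0],[0,0,0],[0,0,0],[0,0,-0.03],[0,0,-0.07],[0,0,-0.11],[0,0,-0.11],[0,0,-0.11]], rotation=[[0,0,0],[0,0,0],[0,0,0],[0,0,0],[0,0,0],[0,0,0],[0,0,0],[0,0,0],[0,0,0],[0,0,0],[0,0,0]], jaw=0.076)

```text
clock: 29.35
tcp_pos: [0.5994, -0.0356, 0.161]
ee_rot: [0.003, 0.738, 0.675, 0.0]
ft_force: [-0.4, -0.6, -1.1]
opening: 0.0759
```

```bash
python3 look.py e; python3 - <<'E'
from h import *
n="scene";p=cv2.imread(f"pics/{n}_e.png");u,v=map(int,px(n,mag(0,-.06,.07)))
cv2.imwrite(f"pics/s14.png",cv2.resize(p[v-45:v+45,u-60:u+60],None,fx=6,fy=6,interpolation=cv2.INTER_CUBIC))
go([.4441,.3655,.14],YAW)
E
```

```text
t29.35 p [ 0.5994 -0.0356  0.161 ] jaw yaw -5.09 z [ 0.005 -0.004 -1.   ] F [-0.4 -0.6 -1.1] open 0.0759 q [-0.1  -0.01  1.71 -0.    1.44 -0.01]
scene white [470 209  19  17 179] z 0.046 @cen [0.4637 0.3903] @circ [0.4653 0.3891]
scene white [291 226  54  30 653] z 0.057 @cen [ 0.5891 -0.1009] @circ [ 0.5963 -0.09  ]
scene white [360 242  47   8  89] z 0.030 @cen [0.5835 0.0999] @circ [0.5846 0.1001]
scene white [302 256 103  16 200] z 0.030 @cen [0.6495 0.0163] @circ [0.65   0.0153]
scene pink [ 0.687 -0.445]
scene pink [ 0.697 -0.326]
scene purple [ 0.594 -0.263]
top white [161 277  18  19 175] z 0.046 @cen [0.4623 0.3916] @circ [0.4619 0.3915]
top pink [ 0.691 -0.333]
top pink [ 0.679 -0.449]
top purple [ 0.586 -0.263]
dpos [ 0.3858 -0.1896  0.017 ]
  rot [0.12 0.23 0.01]
  rot [  -0.35    0.19 -179.99]
```

View pics/s14.png

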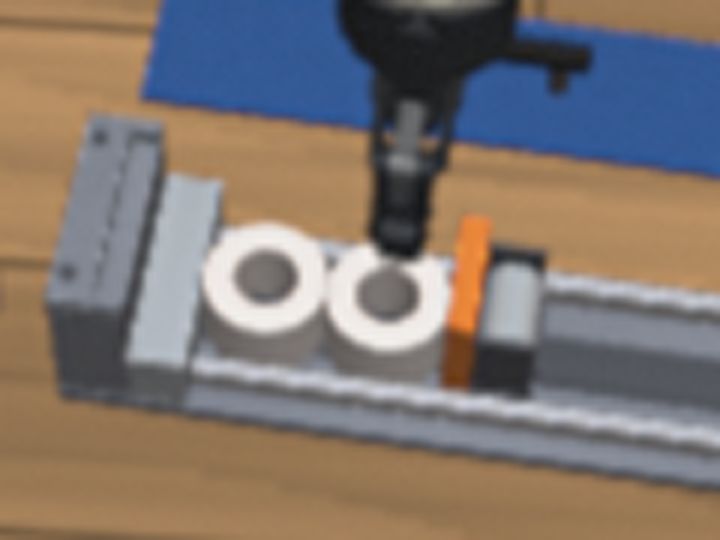

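Two spacers are seated. The third was knocked to about (0.463,0.391), so I re-aim from the fresh picture.

```bash
python3 - <<'E'
from h import *
go([.4630,.3908,.14],YAW)
E
```

```text
dpos [ 0.4127 -0.173   0.0169]
  rot [0.12 0.23 0.01]
  rot [  -0.35    0.19 -179.99]
```

>>> play_rows(delta_pos=[[0.413,-0.173,0.017],[0.413,-0.173,0.017],[0.413,-0.173,0.017],[0.413,-0.173,0.017],[0.413,-0.173,0.017],[0.413,-0.173,0.017],[0.413,-0.173,0.017],[0.413,-0.173,0.017],[0.413,-0.173,0.017],[0.413,-0.173,0.017],[0.413,-0.173,0.017],[0.413,-0.173,0.017],[0.413,-0.173,0.017],[0.413,-0.173,0.017],[0.413,-0.173,0.017]], rotation=[[0.1,0.2,0],[0.1,0.2,0],[0.1,0.2,0],[0.1,0.2,0],[0.1,0.2,0],[0.1,0.2,0],[0.1,0.2,0],[0.1,0.2,0],[0.1,0.2,0],[0.1,0.2,0],[0.1,0.2,0],[0.1,0.2,0],[0.1,0.2,0],[0.1,0.2,0],[0.1,0.2,0]], jaw=0.085)

```text
clock: 30.95
tcp_pos: [0.4634, 0.3905, 0.14]
ee_rot: [0.0, 0.738, 0.675, 0.0]
ft_force: [0.2, -0.2, -1.0]
opening: 0.0852
```

```bash
python3 look.py f | grep -v -e pink -e purple; python3 -c "
from h import *
go([.4630,.3908,.034],YAW)"
```

```text
t30.95 p [0.4634 0.3905 0.14  ] jaw yaw -5.15 z [ 0. -0. -1.] F [ 0.2 -0.2 -1. ] open 0.0852 q [ 0.66  0.01  1.72 -0.    1.41  0.75]
scene white [470 209  19  17 179] z 0.047 @cen [0.4637 0.3901] @circ [0.463  0.3902]
scene white [291 225  54  31 685] z 0.057 @cen [ 0.5883 -0.0987] @circ [ 0.5963 -0.09  ]
scene white [360 242  47   8  91] z 0.030 @cen [0.5834 0.0994] @circ [0.5846 0.1001]
scene white [302 256 103  16 205] z 0.030 @cen [0.6496 0.0185] @circ [0.65   0.0153]
top white [305 233  38  22 354] z 0.057 @cen [ 0.597  -0.0712] @circ [ 0.5963 -0.0717]
top white [161 277  19  19 174] z 0.046 @cen [0.4624 0.3914] @circ [0.4618 0.3914]
dpos [ 1.00e-04 -4.00e-04  1.06e-01]
  rot [ 0.03  0.02 -0.03]
  rot [ 3.0000e-02 -5.0000e-02  1.7997e+02]
```

>>> play_rows(delta_pos=[[0,0,0.04],[0,0,0.075],[0,0,0.098],[0,0,0.106],[0,0,0.106],[0,0,0.106]], rotation=[[0,0,0],[0,0,0],[0,0,0],[0,0,0],[0,0,0],[0,0,0]])

```text
clock: 31.65
tcp_pos: [0.4639, 0.3911, 0.0355]
ee_rot: [0.0, 0.738, 0.675, 0.001]
ft_force: [0.9, 0.8, 0.7]
opening: 0.0853
```

>>> play_rows(delta_pos=[[0,0,0],[0,0,0],[0,0,0],[0,0,0],[0,0,0],[0,0,0]], rotation=[[0,0,0],[0,0,0],[0,0,0],[0,0,0],[0,0,0],[0,0,0]], jaw=0.04)

```text
clock: 32.25
tcp_pos: [0.4646, 0.3917, 0.0377]
ee_rot: [0.0, 0.738, 0.675, 0.002]
ft_force: [-2.8, -2.5, 12.6]
opening: 0.0576
```

>>> play_rows(delta_pos=[[0,0,-0.01],[0,0,-0.03],[0,0,-0.07],[0,0,-0.11],[0,0,-0.11],[0,0,-0.11]], rotation=[[0,0,0],[0,0,0],[0,0,0],[0,0,0],[0,0,0],[0,0,0]])

```text
clock: 32.85
tcp_pos: [0.4644, 0.3916, 0.1488]
ee_rot: [0.001, 0.738, 0.675, 0.003]
ft_force: [-0.3, 0.8, -4.0]
opening: 0.0572
```

```bash
python3 - <<'E'
from h import *
st();go(mag(0,-.052,.150),YAW)
E
```

```text
t32.85 p [0.4644 0.3916 0.1488] jaw yaw -5.12 z [ 0.005  0.003 -1.   ] F [-0.3  0.8 -4. ] open 0.0572 q [ 0.66  0.01  1.71 -0.    1.42  0.75]
dpos [-0.4248  0.1716 -0.0019]
  rot [ 0.29 -0.23 -0.02]
  rot [ -0.35  -0.46 179.98]
```

>>> play_rows(delta_pos=[[-0.03,0.012,-0.002],[-0.065,0.026,-0.002],[-0.1,0.04,-0.002],[-0.14,0.057,-0.002],[-0.18,0.073,-0.002],[-0.22,0.089,-0.002],[-0.26,0.105,-0.002],[-0.3,0.121,-0.002],[-0.34,0.137,-0.002],[-0.38,0.153,-0.002],[-0.41,0.166,-0.002],[-0.425,0.1716,-0.002],[-0.425,0.1716,-0.002],[-0.425,0.1716,-0.002],[-0.425,0.1716,-0.002]], rotation=[[0.3,-0.2,0],[0.3,-0.2,0],[0.3,-0.2,0],[0.3,-0.2,0],[0.3,-0.2,0],[0.3,-0.2,0],[0.3,-0.2,0],[0.3,-0.2,0],[0.3,-0.2,0],[0.3,-0.2,0],[0.3,-0.2,0],[0.3,-0.2,0],[0.3,-0.2,0],[0.3,-0.2,0],[0.3,-0.2,0]])

```text
clock: 34.35
tcp_pos: [0.5969, -0.046, 0.1496]
ee_rot: [-0.001, 0.738, 0.675, -0.0]
ft_force: [-0.2, 0.2, -3.5]
opening: 0.0575
```

```bash
python3 - <<'E'
from h import *
st(); go(mag(0,-.052,.102),YAW); go(mag(0,.019,.102),YAW)
p,d=snapshot("scene");u,v=map(int,px("scene",mag(0,-.04,.07)))
cv2.imwrite(f"pics/s15.png",cv2.resize(p[v-45:v+45,u-60:u+60],None,fx=6,fy=6,interpolation=cv2.INTER_CUBIC))
E
```

```text
t34.35 p [ 0.5969 -0.046   0.1496] jaw yaw -5.07 z [-0.001  0.001 -1.   ] F [-0.2  0.2 -3.5] open 0.0575 q [-0.12 -0.01  1.73  0.    1.42 -0.03]
dpos [-0.0008  0.0006  0.0476]
  rot [-0.06 -0.04  0.03]
  rot [ 6.0000e-02 -9.0000e-02 -1.7997e+02]
dpos [0.0702 0.0006 0.0476]
  rot [-0.06 -0.04  0.03]
  rot [ 6.0000e-02 -9.0000e-02 -1.7997e+02]
```

View pics/s15.png

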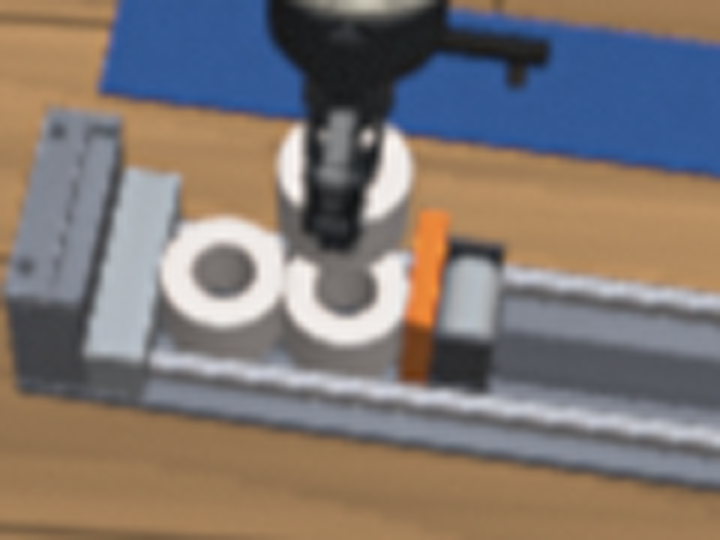

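>>> play_rows(delta_pos=[[0,0,0.025],[0,0,0.042],[0,0,0.0475],[0,0,0.0475],[0.005,0,0.0475],[0.01,0,0.0475],[0.015,0,0.0475],[0.02,0,0.0475],[0.026,0,0.0475],[0.032,0,0.0475],[0.038,0,0.0475],[0.044,0,0.0475],[0.05,0,0.0475],[0.056,0,0.0475],[0.062,0,0.0475],[0.068,0,0.0475],[0.0715,0,0.0475],[0.0715,0,0.0475],[0.0715,0,0.0475],[0.0715,0,0.0475]], rotation=[[0,0,0],[0,0,0],[0,0,0],[0,0,0],[0,0,0],[0,0,0],[0,0,0],[0,0,0],[0,0,0],[0,0,0],[0,0,0],[0,0,0],[0,0,0],[0,0,0],[0,0,0],[0,0,0],[0,0,0],[0,0,0],[0,0,0],[0,0,0]])

```text
clock: 36.4
tcp_pos: [0.6036, 0.0249, 0.1034]
ee_rot: [0.0, 0.738, 0.675, -0.0]
ft_force: [-1.5, -7.3, -2.6]
opening: 0.0575
```

```bash
python3 - <<'E'
from h import *
st(); go(mag(0,.019,.05),YAW)
p,d=snapshot("scene");u,v=map(int,px("scene",mag(0,-.02,.07)))
cv2.imwrite(f"pics/s16.png",cv2.resize(p[v-45:v+45,u-60:u+60],None,fx=6,fy=6,interpolation=cv2.INTER_CUBIC))
E
```

```text
t36.40 p [0.6036 0.0249 0.1034] jaw yaw -5.06 z [ 0.    -0.001 -1.   ] F [-1.5 -7.3 -2.6] open 0.0575 q [-0.    0.04  1.76 -0.    1.35  0.09]
dpos [-0.0009  0.0002  0.0534]
  rot [0.02 0.05 0.04]
  rot [-8.0000e-02  3.0000e-02 -1.7996e+02]
```

View pics/s16.png

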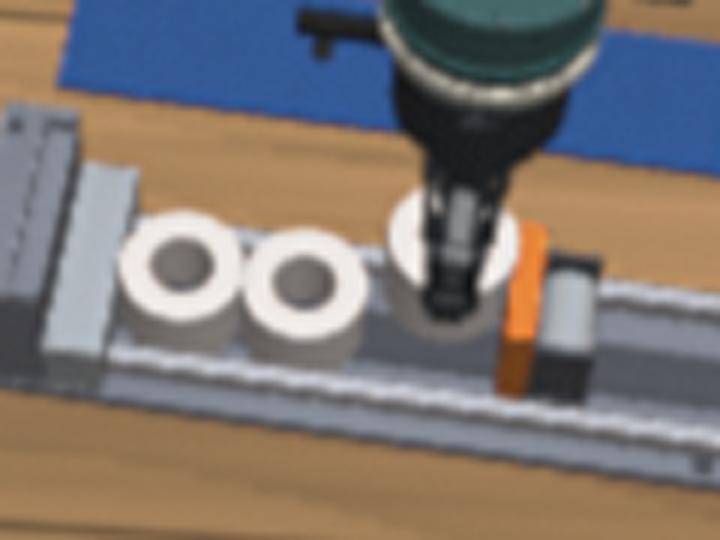

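>>> play_rows(delta_pos=[[0,0,0.01],[0,0,0.02],[0,0,0.03],[0,0,0.038],[0,0,0.045],[0,0,0.05],[0,0,0.053],[0,0,0.053],[0,0,0.054],[0,0,0.055],[0,0,0.055]], rotation=[[0,0,0],[0,0,0],[0,0,0],[0,0,0],[0,0,0],[0,0,0],[0,0,0],[0,0,0],[0,0,0],[0,0,0],[0,0,0]])

```text
clock: 37.55
tcp_pos: [0.6043, 0.0244, 0.0498]
ee_rot: [0.002, 0.738, 0.675, 0.0]
ft_force: [-0.6, -7.3, -0.8]
opening: 0.0576
```

```bash
python3 - <<'E'
from h import *
st()
p,d=snapshot("scene");u,v=map(int,px("scene",mag(0,-.02,.07)))
cv2.imwrite(f"pics/s17.png",cv2.resize(p[v-45:v+45,u-60:u+60],None,fx=6,fy=6,interpolation=cv2.INTER_CUBIC))
E
```

```text
t37.55 p [0.6043 0.0244 0.0498] jaw yaw -5.07 z [ 0.002 -0.002 -1.   ] F [-0.6 -7.3 -0.8] open 0.0576 q [-0.    0.09  1.8  -0.    1.25  0.09]
```

View pics/s17.png

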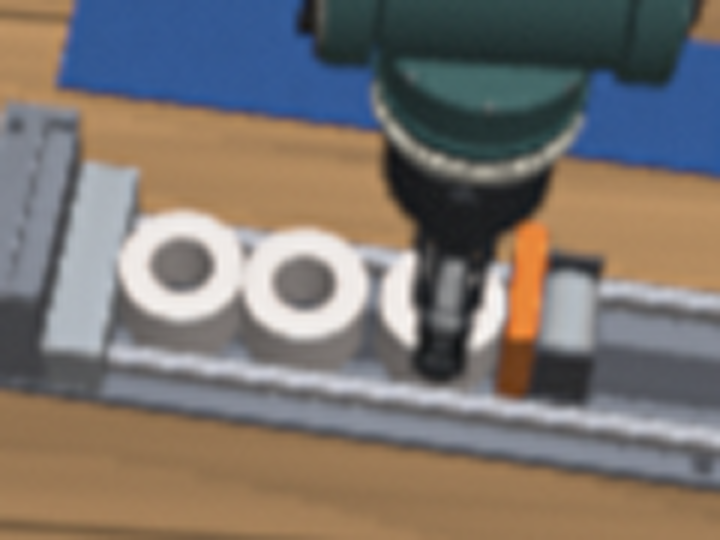

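>>> play_rows(delta_pos=[[0,0,0],[0,0,0],[0,0,0],[0,0,0],[0,0,0],[0,0,0],[0,0,-0.03],[0,0,-0.07],[0,0,-0.11],[0,0,-0.13],[0,0,-0.13],[0,0,-0.13]], rotation=[[0,0,0],[0,0,0],[0,0,0],[0,0,0],[0,0,0],[0,0,0],[0,0,0],[0,0,0],[0,0,0],[0,0,0],[0,0,0],[0,0,0]], jaw=0.076)

```text
clock: 38.8
tcp_pos: [0.604, 0.0247, 0.1795]
ee_rot: [0.002, 0.738, 0.675, 0.0]
ft_force: [0.5, -0.7, -1.0]
opening: 0.0765
```

```bash
python3 look.py g | grep -v -e pink -e purple; python3 - <<'E'
from h import *
import m
for n in("scene","top"):
    p=cv2.imread(f"pics/{n}_g.png")
    for r,W in cover_pose(p,n,.006): 
        if r[0][0]>200: print(n,"cover",np.round(r[0],1),np.round(r[1],1),round(r[2],2))
    g=cv2.resize(p,None,fx=4,fy=4,interpolation=cv2.INTER_CUBIC)
    V=cv2.cvtColor(g,cv2.COLOR_BGR2HSV)[...,2]
    for i,s,c in blobs(V<75,800)[0]: 
        c=(c+.5)/4-.5
        print("dark",s[4],np.round(c,1),np.round(ray(n,*c,.038),4)[:2])
E
```

```text
t38.80 p [0.604  0.0247 0.1795] jaw yaw -5.07 z [ 0.002 -0.002 -1.   ] F [ 0.5 -0.7 -1. ] open 0.0765 q [-0.   -0.01  1.68 -0.    1.47  0.09]
scene white [291 226  74  31 909] z 0.058 @cen [ 0.5903 -0.0698] @circ [ 0.6016 -0.0599]
scene white [302 256 103  16 199] z 0.030 @cen [0.6495 0.0163] @circ [0.65   0.0153]
top white [312 235  31  21 269] z 0.058 @cen [ 0.5938 -0.0863] @circ [ 0.5885 -0.0822]
dark 277444 [103.7  43. ] [-0.2848 -1.0021]
dark 12727 [349.2  44.2] [-0.3591 -0.027 ]
dark 41039 [420.   33.9] [-0.453   0.2619]
dark 5441 [450.6  32.9] [-0.4706  0.3889]
dark 39467 [484.8  71. ] [-0.2358  0.4993]
dark 3155 [550.1   6.6] [-0.7015  0.8435]
dark 9538 [588.4  61.7] [-0.3268  0.9168]
dark 9903 [334.   92.5] [-0.0664 -0.0734]
dark 6553 [419.6 100.3] [-0.0493  0.2393]
dark 50160 [373.2 135.7] [0.142 0.071]
dark 4350 [631.7 123.9] [0.013  0.9833]
dark 17802 [ 59.5 153.6] [ 0.303  -0.9571]
dark 1994 [617.4 144.2] [0.1171 0.9042]
dark 11212 [360.3 208.1] [0.4511 0.0326]
dark 1064 [185.2 214.4] [ 0.5134 -0.4932]
dark 1868 [188.6 223.1] [ 0.5439 -0.4762]
dark 3293 [410.5 267.4] [0.647 0.178]
dark 2044 [283.9 253.8] [ 0.6284 -0.1824]
dark 1180 [373.2 260. ] [0.6306 0.0728]
dark 30923 [ 67.6 373. ] [ 1.001  -0.6717]
dark 24159 [603.5 413.7] [1.0099 0.6194]
dark 50589 [237.1 383.6] [0.175  0.1797]
dark 1906 [313.8 229.7] [ 0.6416 -0.041 ]
dark 1182 [242.9 235.9] [0.6188 0.1756]
dark 62170 [305.  407.6] [ 0.1078 -0.025 ]
dark 1124 [460.1 272.9] [ 0.5174 -0.4911]
dark 8814 [616.9 315.5] [ 0.3961 -0.9692]
dark 6668 [575.  379.4] [ 0.2031 -0.837 ]
dark 47306 [618.2 405. ] [ 0.1296 -0.9656]
dark 10372 [525.7 468.7] [-0.0594 -0.684 ]
dark 6176 [109.8 475. ] [-0.095   0.5459]
dark 985 [535.9 478.1] [-0.086  -0.7142]
```

View pics/scene_g.png

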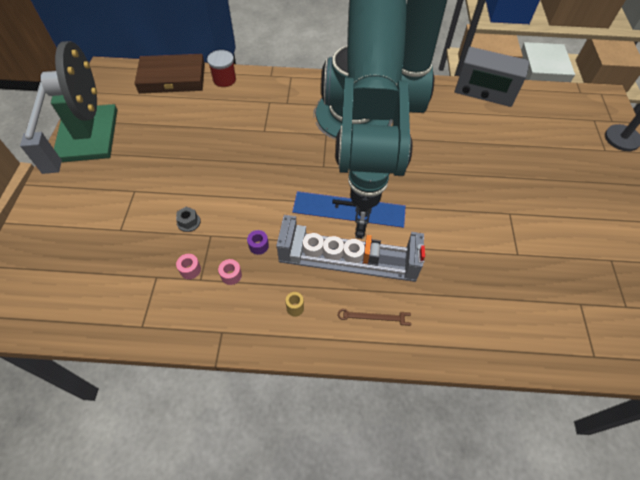

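View pics/top_g.png

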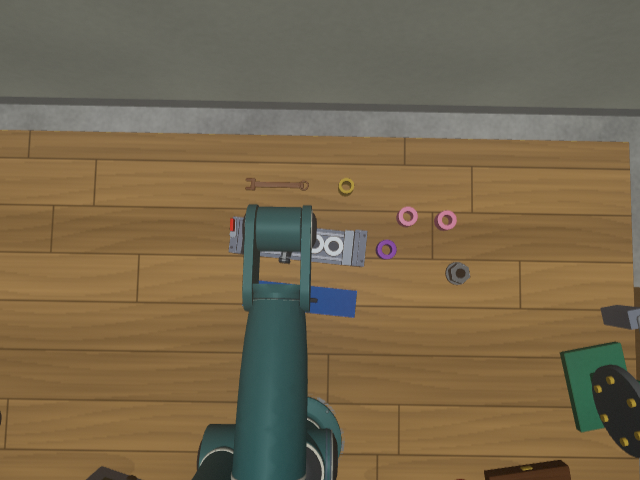

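```bash
python3 - <<'E'
from h import *
a=cv2.imread("pics/scene_a.png").astype(int);g=cv2.imread("pics/scene_g.png").astype(int)
def m(p):
    H,S,V=cv2.split(cv2.cvtColor(p.astype(np.uint8),cv2.COLOR_BGR2HSV));k=((H>105)&(H<125)&(S>110)&(V>60));k[:185]=0;k[230:]=0;return k
A,G=m(a),m(g);u=np.argwhere(A)[:,1],np.argwhere(G)[:,1]
print(u[0].min(),u[0].max(),u[1].min(),u[1].max())
for c0,c1 in((290,330),(385,410)):
    print(A[:,c0:c1].sum(),G[:,c0:c1].sum(),(A^G)[:,c0:c1].sum())
go([.4314,-.0003,.13],YAW)
E
```

```text
293 404 293 404
717 718 1
407 407 0
dpos [-0.04   -0.1693  0.0483]
  rot [0.03 0.12 0.03]
  rot [-1.9000e-01  4.0000e-02 -1.7997e+02]
```

>>> play_rows(delta_pos=[[-0.01,-0.04,0],[-0.02,-0.08,0],[-0.03,-0.12,0],[-0.04,-0.15,0],[-0.04,-0.1693,0],[-0.04,-0.1693,0.03],[-0.04,-0.1693,0.06],[-0.04,-0.1693,0.06],[-0.04,-0.1693,0.06]], rotation=[[0,0.1,0],[0,0.1,0],[0,0.1,0],[0,0.1,0],[0,0.1,0],[0,0.1,0],[0,0.1,0],[0,0.1,0],[0,0.1,0]], jaw=0.04)

```text
clock: 39.8
tcp_pos: [0.4311, -0.0003, 0.1182]
ee_rot: [-0.0, 0.738, 0.675, -0.001]
ft_force: [0.1, 0.1, -0.1]
opening: 0.0398
```

```bash
python3 - <<'E'
from h import *
st();go([.4312,-.0003,.032],YAW)
p,d=snapshot("top");cv2.imwrite("pics/t18.png",cv2.resize(p[200:320,220:380],None,fx=4.5,fy=4.5,interpolation=cv2.INTER_CUBIC))
p,d=snapshot("scene");cv2.imwrite("pics/s18.png",cv2.resize(p[170:290,270:430],None,fx=4.5,fy=4.5,interpolation=cv2.INTER_CUBIC))
E
```

```text
t39.80 p [ 4.311e-01 -3.000e-04  1.182e-01] jaw yaw -5.07 z [-0.001 -0.    -1.   ] F [ 0.1  0.1 -0.1] open 0.0398 q [-0.06 -0.38  2.1  -0.    1.43  0.03]
dpos [0.     0.0002 0.0862]
  rot [-0.07  0.02  0.03]
  rot [-3.0000e-02 -1.1000e-01 -1.7997e+02]
```

View pics/t18.png

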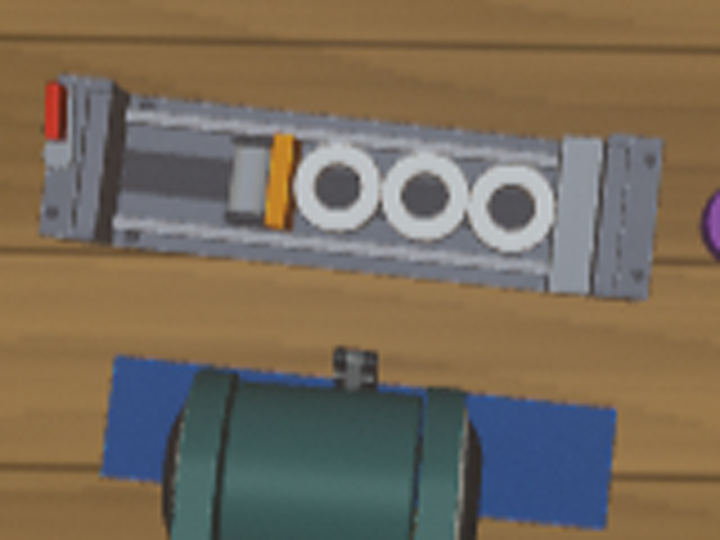

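View pics/s18.png

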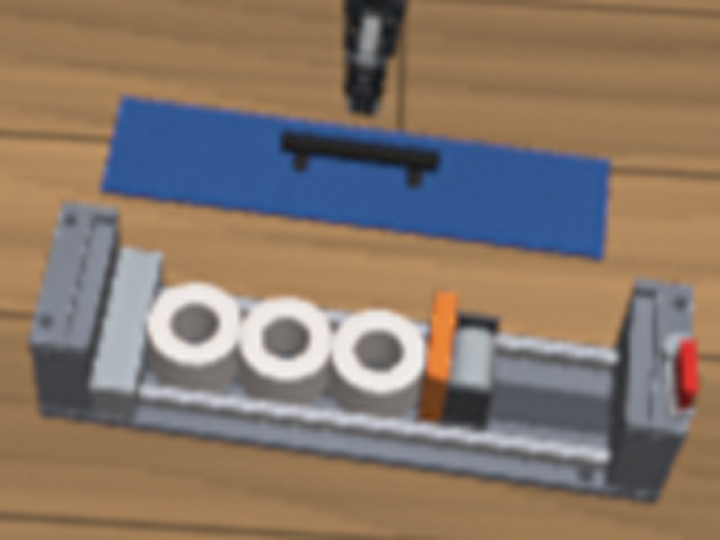

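All three lie flat in one row between the stop and follower, seen at top-crop (340,187), (426,195) and (511,207). Next I pick up the cover.

>>> play_rows(delta_pos=[[0,0,0.04],[0,0,0.07],[0,0,0.083],[0,0,0.086],[0,0,0.086]], rotation=[[0,0,0],[0,0,0],[0,0,0],[0,0,0],[0,0,0]])

```text
clock: 40.4
tcp_pos: [0.4327, -0.0004, 0.0347]
ee_rot: [0.001, 0.738, 0.675, 0.001]
ft_force: [0.3, -1.0, 0.7]
opening: 0.0399
```

>>> play_rows(delta_pos=[[0,0,0],[0,0,0],[0,0,0],[0,0,0],[0,0,0],[0,0,0]], rotation=[[0,0,0],[0,0,0],[0,0,0],[0,0,0],[0,0,0],[0,0,0]], jaw=0.0)

```text
clock: 41.0
tcp_pos: [0.4336, -0.0005, 0.0364]
ee_rot: [0.002, 0.738, 0.675, 0.002]
ft_force: [-2.5, 0.2, 8.8]
opening: 0.012
```

>>> play_rows(delta_pos=[[0,0,-0.01],[0,0,-0.03],[0,0,-0.06],[0,0,-0.09],[0,0,-0.12],[0,0,-0.13],[0,0,-0.13]], rotation=[[0,0,0],[0,0,0],[0,0,0],[0,0,0],[0,0,0],[0,0,0],[0,0,0]])

```text
clock: 41.7
tcp_pos: [0.4335, -0.0004, 0.1678]
ee_rot: [0.003, 0.738, 0.675, 0.002]
ft_force: [1.3, -0.6, -4.7]
opening: 0.0124
```

```bash
python3 - <<'E'
from h import *
st();go([.6039,.0044,.165],-5.07)
E
```

```text
t41.70 p [ 4.335e-01 -4.000e-04  1.678e-01] jaw yaw -5.07 z [ 0.007 -0.001 -1.   ] F [ 1.3 -0.6 -4.7] open 0.0124 q [-0.06 -0.41  2.04 -0.    1.51  0.03]
dpos [0.0198 0.1693 0.0041]
  rot [0.42 0.01 0.  ]
  rot [-1.0e-02  6.6e-01 -1.8e+02]
```

>>> play_rows(delta_pos=[[0,0.02,-0.007],[0.005,0.05,-0.007],[0.01,0.08,-0.007],[0.013,0.11,-0.007],[0.016,0.14,-0.007],[0.018,0.16,-0.007],[0.02,0.1688,-0.007],[0.02,0.1688,-0.007],[0.02,0.1688,-0.007],[0.02,0.1688,-0.007]], rotation=[[0.4,0,0],[0.4,0,0],[0.4,0,0],[0.4,0,0],[0.4,0,0],[0.4,0,0],[0.4,0,0],[0.4,0,0],[0.4,0,0],[0.4,0,0]])

```text
clock: 42.7
tcp_pos: [0.6025, 0.0046, 0.176]
ee_rot: [0.0, 0.738, 0.675, -0.0]
ft_force: [-0.1, 0.1, -3.0]
opening: 0.0125
```

```bash
python3 - <<'E'
from h import *
st();go([.6034,.0046,.135],-5.1)
p,d=snapshot("scene");cv2.imwrite("pics/s19.png",cv2.resize(p[180:300,270:440],None,fx=4.5,fy=4.5,interpolation=cv2.INTER_CUBIC))
for n in("scene","top"):
    p,d=snapshot(n)
    for r,W in cover_pose(p,n,.175-.0364+.006): 
        if r[0][0]>200: print(n,"cover",np.round(r[0],1),np.round(r[1],1),round(r[2],2))
E
```

```text
t42.70 p [0.6025 0.0046 0.176 ] jaw yaw -5.07 z [ 0. -0. -1.] F [-0.1  0.1 -3. ] open 0.0125 q [-0.03 -0.01  1.69 -0.    1.47  0.05]
dpos [0.0001 0.0009 0.041 ]
  rot [0.01 0.01 0.03]
  rot [-2.0000e-02  1.0000e-02 -1.7997e+02]
scene cover [604.    4.2] [349.   84.1] 84.76
```

View pics/s19.png

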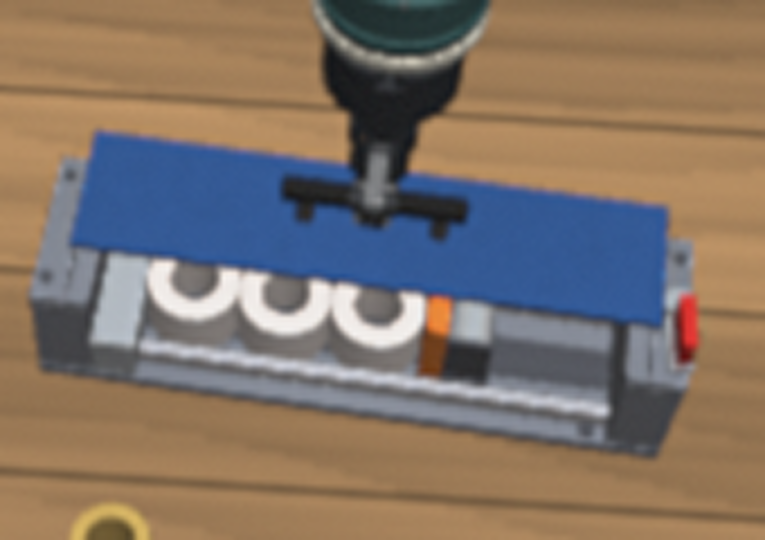

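>>> play_rows(delta_pos=[[0,0,0.015],[0,0,0.03],[0,0,0.036],[0,0,0.04],[0,0,0.044],[0,0,0.047],[0,0,0.049],[0,0,0.05],[0,0,0.05]], rotation=[[0,0,0],[0,0,0],[0,0,0],[0,0,0],[0,0,0],[0,0,0],[0,0,0],[0,0,0],[0,0,0]])

```text
clock: 43.75
tcp_pos: [0.603, 0.0046, 0.1264]
ee_rot: [0.0, 0.738, 0.675, 0.0]
ft_force: [0.7, 0.6, -3.4]
opening: 0.0126
```

```bash
python3 - <<'E'
from h import *
st()
p,d=snapshot("scene");cv2.imwrite("pics/s20.png",cv2.resize(p[180:300,270:440],None,fx=4.5,fy=4.5,interpolation=cv2.INTER_CUBIC))
for r,W in cover_pose(p,"scene",.094): 
        if r[0][0]>200: print("cover",np.round(r[0],1),np.round(r[1],1),round(r[2],2))
E
```

```text
t43.75 p [0.603  0.0046 0.1264] jaw yaw -5.07 z [ 0.001 -0.    -1.   ] F [ 0.7  0.6 -3.4] open 0.0126 q [-0.03  0.02  1.74 -0.    1.38  0.05]
cover [602.9   4.3] [350.   87.7] 84.87
```

View pics/s20.png

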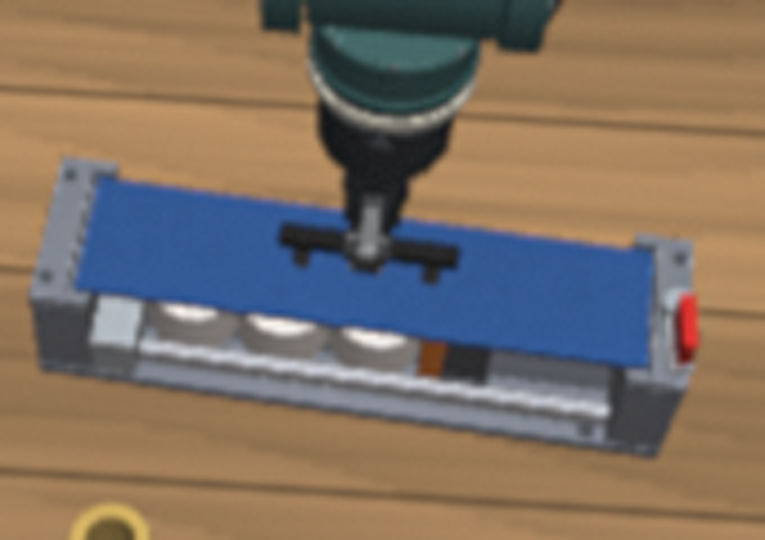

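>>> play_rows(delta_pos=[[0,0,0.001],[0,0,0.002],[0,0,0.003],[0,0,0.0035],[0,0,0.0035]], rotation=[[0,0,0],[0,0,0],[0,0,0],[0,0,0],[0,0,0]])

```text
clock: 44.3
tcp_pos: [0.6031, 0.0046, 0.1244]
ee_rot: [0.001, 0.738, 0.675, 0.001]
ft_force: [-8.2, 0.9, 9.3]
opening: 0.0124
```

>>> play_rows(delta_pos=[[0,0,0],[0,0,0],[0,0,0],[0,0,0],[0,0,-0.02],[0,0,-0.05],[0,0,-0.085],[0,0,-0.085],[0,0,-0.085]], rotation=[[0,0,0],[0,0,0],[0,0,0],[0,0,0],[0,0,0],[0,0,0],[0,0,0],[0,0,0],[0,0,0]], jaw=0.04)

```text
clock: 45.2
tcp_pos: [0.6032, 0.0046, 0.2099]
ee_rot: [0.001, 0.738, 0.675, 0.001]
ft_force: [-0.4, -0.6, -0.1]
opening: 0.0398
```

```bash
python3 - <<'E'
from h import *
import m
st()
for n in("scene","top"):
    p,d=snapshot(n);cv2.imwrite(f"pics/{n}_21.png",p); m.meas(n,p); C=cloud(n,d)
    H,S,V=cv2.split(cv2.cvtColor(p,cv2.COLOR_BGR2HSV)); k=(H>105)&(H<125)&(S>110)&(V>60)&(C[...,2]>.05)&(C[...,2]<.11)
    X=C[k]; A=np.c_[X[:,:2]-[.602,.005],np.ones(len(X))]; print(n,"plane",np.linalg.lstsq(A,X[:,2],rcond=None)[0])
p=cv2.imread("pics/scene_21.png");cv2.imwrite("pics/s21.png",cv2.resize(p[180:300,270:440],None,fx=4.5,fy=4.5,interpolation=cv2.INTER_CUBIC))
# wing pose (tab ~ current): reach
piv=mag(0,.191,.0)
for a in(1.5,1.55,1.6):
    u=np.radians(YAW)-np.pi/2+a; print(a,np.round(piv+.028*np.array([np.cos(u),np.sin(u),0]),4))
E
```

```text
t45.20 p [0.6032 0.0046 0.2099] jaw yaw -5.07 z [ 0.003 -0.    -1.   ] F [-0.4 -0.6 -0.1] open 0.0398 q [-0.03 -0.03  1.65 -0.    1.52  0.05]
scene cover [604.3   4.5] [349.4  88. ] 84.88
scene bar 3251 [351.4 235.2] [612.2   3.5] [106.6  27.2] 84.98 pca deg 84.98 [0.6079 0.004 ]
scene bar 235 [259.7 237.6] [ 633.2 -242.2] [18.  10.2] 24.22 pca deg -155.78 [ 0.6336 -0.2421]
scene bar 436 [252.7 249.6] [ 671.9 -256.7] [26.4 15.6] 73.36 pca deg 51.45 [ 0.672  -0.2552]
scene bar 2026 [283.9 253.8] [ 676.8 -172.3] [42.7 33.6] 4.09 pca deg -157.77 [ 0.6789 -0.1717]
scene bar 1070 [373.1 260.3] [682.2  63.3] [27.9 20.9] 83.88 pca deg 92.39 [0.682  0.0631]
scene red 713 [422.5 252.3] [651.7 192.4] [10.5 41.6] 86.73 pca deg 175.77 [0.6506 0.1927]
scene plane [ 0.00019661 -0.00108056  0.09575327]
top bar 793 [251.  226.1] [642.  138.4] [ 8.6 79. ] 87.1 pca deg 178.53 [0.6408 0.1384]
top bar 1792 [323.4 230.3] [633.5 -70.8] [ 11.9 100. ] 87.97 pca deg 177.96 [ 0.6323 -0.0703]
top bar 163 [389.7 247.7] [ 586.1 -261.2] [24.4  7.8] 23.95 pca deg -156.52 [ 0.5856 -0.262 ]
top bar 161 [377.4 253.1] [ 571.7 -226.6] [34.9  8. ] 20.56 pca deg -157.06 [ 0.5694 -0.2267]
top bar 214 [242.6 251.5] [567.1 160.5] [10.8 10.8] 1.03 pca deg 74.46 [0.5672 0.1602]
top bar 217 [287.6 258.2] [549.9  30.7] [ 8.3 15.1] 77.27 pca deg 166.14 [0.5501 0.0309]
top red 638 [231.4 224.2] [644.9 193.4] [34.7 10.8] 0.13 pca deg 179.79 [0.6449 0.1939]
top plane [0.00426314 0.000809   0.09460185]
1.5 [0.6466 0.1908 0.    ]
1.55 [0.6468 0.1922 0.    ]
1.6 [0.6469 0.1936 0.    ]
```

View pics/s21.png

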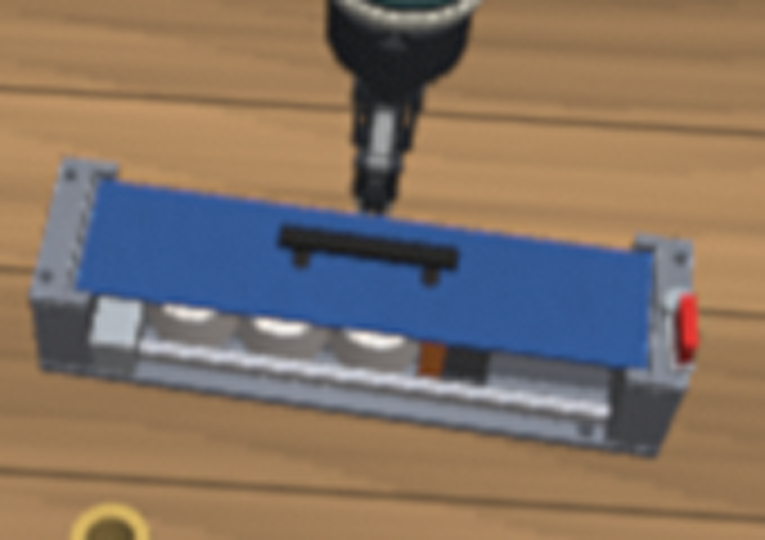

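The cover sits level and flush, back at its original pose. Now I go to the wing to turn the tab back.

```bash
python3 - <<'E'
from h import *
go([.647,.1942,.21],90.8)
E
```

```text
dpos [ 0.1928  0.0275 -0.0018]
  rot [ 1.000e-02  3.000e-02 -9.587e+01]
  rot [ 3.000e-02 -1.000e-02  8.413e+01]
```

>>> play_rows(delta_pos=[[0.193,0.0275,-0.002],[0.193,0.0275,-0.002],[0.193,0.0275,-0.002],[0.193,0.0275,-0.002],[0.193,0.0275,-0.002],[0.193,0.0275,-0.002],[0.193,0.0275,-0.002],[0.193,0.0275,-0.002],[0.193,0.0275,-0.002],[0.193,0.0275,-0.002],[0.193,0.0275,-0.002],[0.193,0.0275,-0.002],[0.193,0.0275,-0.002],[0.193,0.0275,-0.002],[0.193,0.0275,-0.002]], rotation=[[0,0,-95.9],[0,0,-95.9],[0,0,-95.9],[0,0,-95.9],[0,0,-95.9],[0,0,-95.9],[0,0,-95.9],[0,0,-95.9],[0,0,-95.9],[0,0,-95.9],[0,0,-95.9],[0,0,-95.9],[0,0,-95.9],[0,0,-95.9],[0,0,-95.9]], jaw=0.03)

```text
clock: 46.8
tcp_pos: [0.647, 0.1944, 0.21]
ee_rot: [0.0, -0.006, 1.0, -0.0]
ft_force: [-0.2, -0.2, 0.3]
opening: 0.0299
```

```bash
python3 - <<'E'
from h import *
st();go([.647,.1942,.127],90.8)
E
```

```text
t46.80 p [0.647  0.1944 0.21  ] jaw yaw 90.70 z [ 0. -0. -1.] F [-0.2 -0.2  0.3] open 0.0299 q [ 0.25  0.13  1.49 -0.    1.53 -1.33]
dpos [ 0.     -0.0002  0.083 ]
  rot [-0.02  0.01 -0.1 ]
  rot [1.000e-02 2.000e-02 1.799e+02]
```

>>> play_rows(delta_pos=[[0,0,0.04],[0,0,0.07],[0,0,0.082],[0,0,0.082],[0,0,0.082]], rotation=[[0,0,0],[0,0,0],[0,0,0],[0,0,0],[0,0,0]])

```text
clock: 47.3
tcp_pos: [0.6476, 0.1946, 0.1295]
ee_rot: [0.001, -0.006, 1.0, 0.0]
ft_force: [0.1, 0.3, 0.5]
opening: 0.0301
```

>>> play_rows(delta_pos=[[0,0,0],[0,0,0],[0,0,0],[0,0,0],[0,0,0],[0,0,0]], rotation=[[0,0,0],[0,0,0],[0,0,0],[0,0,0],[0,0,0],[0,0,0]], jaw=0.013)

```text
clock: 47.9
tcp_pos: [0.6475, 0.1945, 0.1295]
ee_rot: [0.001, -0.006, 1.0, 0.0]
ft_force: [0.3, -0.2, 0.6]
opening: 0.013
```

```bash
python3 - <<'E'
from h import *
st()
p0,r=tool(); piv=mag(0,.191,p0[2]); v=p0-piv; yaw=np.degrees(np.arctan2(*r.as_matrix()[1::-1,1])); tot=-5.1-yaw
print("radius",np.linalg.norm(v[:2]),"wingdir err",np.degrees(np.arctan2(v[1],v[0]))-(yaw-90),tot)
vr=np.linalg.norm(v[:2])
for k in range(1,15):
    rz=R.from_euler("z",tot*k/14,degrees=True)
    a=np.radians(yaw-90+tot*k/14); q=piv+vr*np.array([np.cos(a),np.sin(a),0])
    print(np.round(r.inv().apply(q-p0),4).tolist(), np.round((r.inv()*(rz*r)).as_rotvec(degrees=True),1).tolist())
p,d=snapshot("scene");cv2.imwrite("pics/s22.png",cv2.resize(p[180:290,370:470],None,fx=6,fy=5.4,interpolation=cv2.INTER_CUBIC))
E
```

```text
t47.90 p [0.6475 0.1945 0.1295] jaw yaw 90.67 z [ 0.001  0.    -1.   ] F [ 0.3 -0.2  0.6] open 0.0130 q [ 0.25  0.17  1.57 -0.    1.4  -1.33]
radius 0.028556300811387096 wingdir err -2.121848412441175 -95.77286208409912
[0.0002, -0.0023, -0.0] [0.0, -0.0, 6.8]
[0.0008, -0.0057, -0.0] [0.0, -0.0, 13.7]
[0.0018, -0.009, -0.0] [0.0, -0.0, 20.5]
[0.0032, -0.0121, -0.0] [0.0, -0.0, 27.4]
[0.0049, -0.015, -0.0] [0.0, -0.0, 34.2]
[0.007, -0.0177, -0.0] [0.1, -0.0, 41.0]
[0.0094, -0.0201, -0.0] [0.1, -0.0, 47.9]
[0.012, -0.0223, -0.0] [0.1, -0.0, 54.7]
[0.0149, -0.0241, -0.0] [0.1, -0.0, 61.6]
[0.018, -0.0255, -0.0] [0.1, -0.0, 68.4]
[0.0213, -0.0266, -0.0] [0.1, -0.0, 75.3]
[0.0246, -0.0272, -0.0] [0.1, -0.0, 82.1]
[0.028, -0.0275, -0.0] [0.1, -0.0, 88.9]
[0.0314, -0.0274, -0.0] [0.1, -0.0, 95.8]
```

View pics/s22.png

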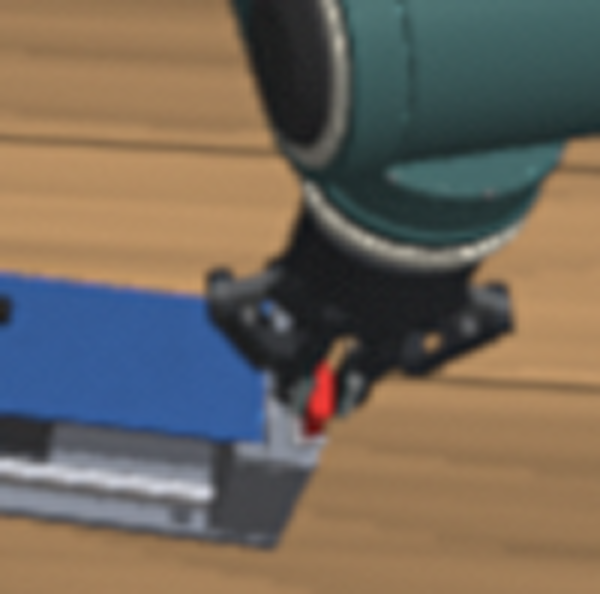

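>>> play_rows(delta_pos=[[0.0002,-0.0023,0],[0.0008,-0.0057,0],[0.0018,-0.009,0],[0.0032,-0.0121,0],[0.0049,-0.015,0],[0.007,-0.0177,0],[0.0094,-0.0201,0],[0.012,-0.0223,0],[0.0149,-0.0241,0],[0.018,-0.0255,0],[0.0213,-0.0266,0],[0.0246,-0.0272,0],[0.028,-0.0275,0],[0.0314,-0.0274,0],[0.0314,-0.0274,0],[0.0314,-0.0274,0],[0.0314,-0.0274,0]], rotation=[[0,0,6.8],[0,0,13.7],[0,0,20.5],[0,0,27.4],[0,0,34.2],[0,0,41],[0,0,47.9],[0,0,54.7],[0,0,61.6],[0,0,68.4],[0,0,75.3],[0,0,82.1],[0,0,88.9],[0,0,95.8],[0,0,95.8],[0,0,95.8],[0,0,95.8]])

```text
clock: 49.65
tcp_pos: [0.6165, 0.1668, 0.1294]
ee_rot: [0.0, 0.737, 0.676, 0.0]
ft_force: [0.6, -0.0, 0.3]
opening: 0.013
```

```bash
python3 - <<'E'
from h import *
st();go(mag(0,.191-.0285,.1295),-5.1)
E
```

```text
t49.65 p [0.6165 0.1668 0.1294] jaw yaw -4.96 z [ 0.001  0.    -1.   ] F [ 0.6 -0.   0.3] open 0.0130 q [ 0.22  0.09  1.66 -0.    1.39  0.31]
dpos [ 0.     -0.0001 -0.0001]
  rot [ 0.07 -0.01  0.14]
  rot [ 2.0000e-02  1.2000e-01 -1.7986e+02]
```

>>> play_rows(delta_pos=[[0,0,0],[0,0,0],[0,0,0],[0,0,0]], rotation=[[0,0,0.1],[0,0,0.1],[0,0,0.1],[0,0,0.1]], jaw=0.008)

```text
clock: 50.05
tcp_pos: [0.6168, 0.1667, 0.1296]
ee_rot: [0.001, 0.738, 0.675, 0.001]
ft_force: [2.3, -1.1, 0.4]
opening: 0.009
```

>>> play_rows(delta_pos=[[0,0,0],[0,0,0],[0,0,0],[0,0,0],[0,0,-0.04],[0,0,-0.08],[0,0,-0.1],[-0.04,-0.05,-0.1],[-0.08,-0.1,-0.1],[-0.1,-0.15,-0.1],[-0.1,-0.2,-0.1],[-0.1,-0.2,-0.1],[-0.1,-0.2,-0.1],[-0.1,-0.2,-0.1]], rotation=[[0,0,0],[0,0,0],[0,0,0],[0,0,0],[0,0,0],[0,0,0],[0,0,0],[0,0,0],[0,0,0],[0,0,0],[0,0,0],[0,0,0],[0,0,0],[0,0,0]], jaw=0.03)

```text
clock: 51.45
tcp_pos: [0.4085, 0.0848, 0.2297]
ee_rot: [0.001, 0.738, 0.675, 0.001]
ft_force: [-0.0, 0.2, -0.3]
opening: 0.03
```

```bash
python3 look.py z; python3 - <<'E'
from h import *
import m
for n in("scene","top"):
    p=cv2.imread(f"pics/{n}_z.png");m.meas(n,p)
p=cv2.imread("pics/top_z.png");cv2.imwrite("pics/t24.png",cv2.resize(p[200:280,220:380],None,fx=4.9,fy=4.9,interpolation=cv2.INTER_CUBIC))
E
```

```text
t51.45 p [0.4085 0.0848 0.2297] jaw yaw -5.04 z [ 0.004  0.    -1.   ] F [-0.   0.2 -0.3] open 0.0300 q [ 0.14 -0.47  1.98 -0.    1.63  0.23]
scene white [291 247  10   9  69] z 0.054 @cen [ 0.6221 -0.1492] @circ [ 0.621  -0.1496]
scene white [302 256 103  16 193] z 0.030 @cen [0.6493 0.014 ] @circ [0.65   0.0153]
scene pink [ 0.687 -0.445]
scene pink [ 0.697 -0.326]
scene purple [ 0.594 -0.263]
top pink [ 0.691 -0.333]
top pink [ 0.679 -0.448]
top purple [ 0.586 -0.263]
scene cover [604.4   4.6] [349.6  87.9] 85.01
scene bar 3274 [351.5 235.2] [612.3   3.5] [106.6  27.3] 85.08 pca deg 84.95 [0.6079 0.0041]
scene bar 253 [259.6 237.6] [ 633.4 -242. ] [17.8 10.2] 21.3 pca deg -156.26 [ 0.6335 -0.2422]
scene bar 501 [253.1 249.6] [ 672.1 -255.6] [27.8 16.8] 76.26 pca deg 56.54 [ 0.6722 -0.2542]
scene bar 2072 [283.9 253.8] [ 677.2 -171.7] [42.6 33.8] 5.81 pca deg -159.10 [ 0.6789 -0.1717]
scene bar 1080 [373.2 260.3] [682.2  63.3] [27.9 20.9] 83.88 pca deg 93.28 [0.6819 0.0631]
scene red 1078 [411.7 242.8] [623.2 166.7] [32.8 19.2] 84.77 pca deg 87.91 [0.623  0.1656]
top cover [603.2   5.2] [349.5  83.5] 85.09
top bar 2581 [297.  240.1] [602.7   5. ] [109.3  13.3] 85.01 pca deg 85.00 [0.6027 0.005 ]
top bar 163 [389.8 247.7] [ 586.1 -261.2] [24.4  7.9] 23.95 pca deg -156.43 [ 0.5855 -0.2621]
top bar 162 [377.5 253.1] [ 571.6 -226.7] [35.1  8.2] 21.28 pca deg -156.90 [ 0.5695 -0.2268]
top bar 209 [242.6 251.4] [567.5 160.3] [10.7 10.7] 83.9 pca deg 110.37 [0.5673 0.1603]
top red 478 [240.4 234.2] [616.5 166.9] [36.1  8.6] 84.5 pca deg 84.48 [0.6164 0.1674]
```

View pics/t24.png

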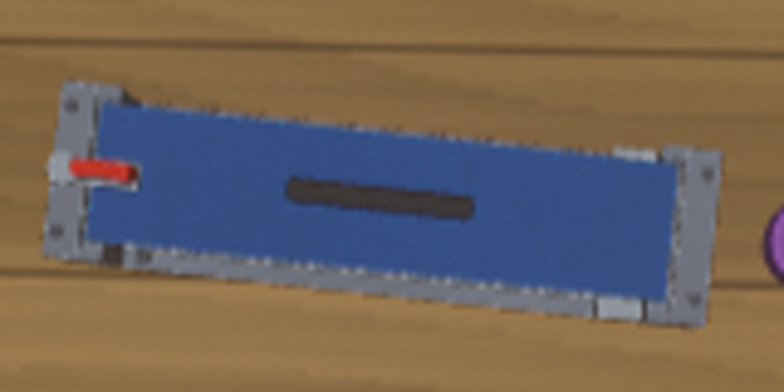

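View pics/scene_z.png

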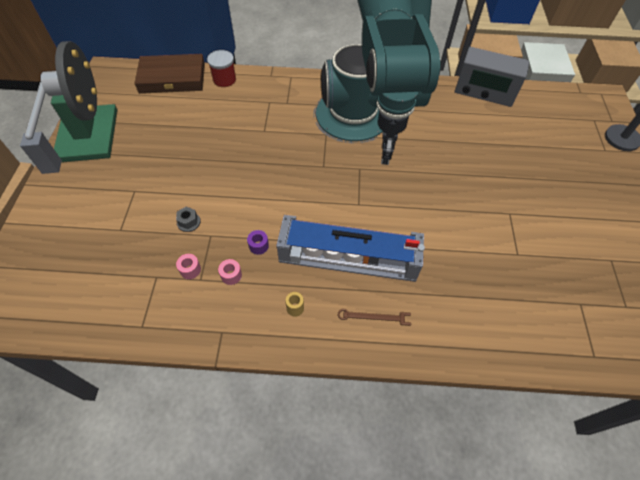

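The tab is straight (wing 84.5° against the cover's 85.0°), and the cover is level at its starting pose. The three spacers show under it, no white ones remain on the table, and the look-alikes have not moved.

```bash
python3 -c "
from plant import *
print(sign_off())"
```

```text
the job is handed in; nothing more can be done
None
```

I handed the job in after about 51 s. Three white spacers were on the table. All three now lie flat in one row between the stop and the follower, with the cover back in its frame and the tab turned back across its end.

- **Spacers:** I checked the row in both cameras before refitting the cover. The third spacer was knocked about 3 cm aside mid-run, so I measured it again before picking it up.
- **Cover:** it sits level within about 1 mm of its starting position, and I felt the ledges as it went down.
- **Tab:** the last top view puts the wing at 84.5° and the cover at 85.1°, so the tab is within about 0.01 rad of straight.
- **Left alone:** the last views show no white spacer left on the table. The pink and purple rings measured within about 2 mm of where they were. I checked the spanner, hub nut and brass bushing only by eye, and they look unmoved.

No check failed. The scene camera's outline of the cover is about 4 mm wider than the real cover, probably because its side faces show from that angle, so I used the top view for lengths.

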